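Charge the sample boat and hold it home in the analyser

ROBOT

A 6-joint arm with a two-finger parallel gripper is mounted at the origin on the work surface. World frame = base frame: x ahead of the robot, y to its left, z up, the work surface at z = 0. Lengths are in m, angles in degrees, forces in N, time in s.
With the tool pointing down it reaches from about 0.35 to 0.875 m from the base axis. Payload 4.2 kg.
Tool frame: the origin (TCP) lies between the finger pads; the fingertips stand 14 mm ahead of it and the grasp point (between the pads) lies 5 mm behind it; z points along the fingers, y is the line along which they close (so a half turn about z gives the same grasp; the last joint's range is limited). The gripper opens to 87 mm and grips with 3 to 60 N. Pads are 19 mm wide; open, the fingers measure 117 mm over their backs; the gripper's body (75 mm by 190 mm) begins 51 mm behind the grasp point.
Start: joints at [-53.652, 22.042, 0.453, 0, -68.411, -14.817], TCP at [0.229, -0.581, 0.201] pointing down, gripper open.
Joint ranges: [-179.83, 179.83], [-69.29, 118.12], [-61.27, 80.66], [-181.25, 117.63], [-171.15, -9.14], [-177.46, 177.46]. Speed limits (degrees/s): [159.86, 159.86, 180, 180, 180, 180].

INTERFACE

Orientations are given as a 3x3 rotation matrix whose columns are the frame's x, y, z axes.
In Python, from station import * gives the robot as it stands. The module is installed in compiled form; this text tells all that it offers.
- The arm moves only by the tool play_rows, never from a script. Its argument "steps" is a list of rows, each an object of numbers: "ax", "ay", "az": the turn, a rotation vector about the tool's x, y, z in degrees; "dx", "dy", "dz": the shift along the tool's x, y, z in mm; "claw": the finger opening in mm, from 0 to 87. A call has 1 to 20 rows; each row shifts and turns the commanded pose from where the row before left it, along the tool's axes as they then stand; what a row does not reach is not made up. A row lasts 1/10 s, in which the tool goes at most 50 mm and 8.59 degrees, less where a joint would pass 70% of its speed; a pose out of reach is approached as far as the arm can. A call with a gripper value outside its range is refused whole. The fingers move at their own pace and stop on an object; the grip force is fixed at half the most. Time passes only in rows, so rows that do not move let the fingers close. It gives the time, the measured TCP pose, the force, the opening and the grip force at its end, in the units of the state.
- sense(): the state, without advancing time (a new reading comes with each control period).
- capture(name): name is "side" or "top" or "wrist"; returns a dict with "frame" (480x640x3 uint8, blue, green, red), "range_z" (480x640 float32, m along the optical axis (not along the pixel's ray), 0 where there is no reading), "fx", "fy", "cx", "cy" (pixels), "xyz" and "rotation" of the camera in the world. Camera axes: x right, y down, z forward; pixel columns grow to the right and rows downward; lengths in m; the calibration is good to about 2 mm. The wrist camera is an equidistant fisheye: a pixel r from the principal point sees the ray r / f radians off the axis. A picture is of the moment at which its call begins.
- finish_job(): hands the job in; it is judged then, once.
The state is a dict: "time_s": time; "joints": joint angles; "joint_velocities": joint speeds; "effort": joint torques, N m; "tcp_pos": TCP position; "ee_rot": TCP orientation; "wrist_force": force on the tool from outside, world axes, zero at the start; "moment": the same for the moment, N m; "gripper_width": opening from 0.0 (shut) to 1.0 (fully open); "gripper_force": force on a finger pad.
Only numpy, scipy, OpenCV 4.12 (cv2) and the standard library are available. Lean on these libraries where they do the work, as an engineer would, in place of code of your own. Each camera call takes 0.05 s, during which the arm holds its last target. There are 200 camera calls.

TASK

Pick up the steel tray by its fin and tip it over the analyser's sample boat so that all four clay pellets slide off into the boat, then set the empty tray back down flat on the bench. Then push the boat by its tab straight into the dock against the sprung plunger until it is fully home on the two hard stops, pressing firmly but not hard, and finish while still holding it there with the gripper, for the reading; leave the other labware where it stands.

Things in the scene. Friction and masses are not known exactly. Their poses are not given: they have to be found in the camera images.
- analyser: White benchtop analyser with its dock, fixed. Origin: bench level, under the boat's middle when home; +x into the machine (push direction), z up. Dock floor 6 mm thick, x -90 to 60 mm, 124 mm wide. Guide rails 22 mm high, inner faces y +-52 mm, x -50 to 60 (boat: 2 mm play each side). Housing x 60 to 210, 170 wide, 85 mm high.
- stops: Two fixed dark steel stop blocks at the dock's far end, either side of the plunger: 16 mm wide, centred at y +-34 mm, up to 40 mm high, faces at x = +45 mm in the analyser's frame. The boat's far wall meets them when home. Origin and axes as the analyser's.
- plunger (a joint): Sprung steel plunger (18 mm diameter, axis 30 mm above the bench) between the stops; value in m: 0 fully out, tip 14 mm in front of the stops; grows as pushed in; 0.014 when the boat meets the stops. Spring force about 3.5 N at first, 8.4 N at the stops; it drives the boat back out when let go.
- plunger_tip (a point): Middle of the plunger's tip face.
- boat: Aluminium sample boat: open box 90 (x) x 100 (y) x 50 (z) mm, 4 mm walls and floor, about 0.22 kg, loose, sliding easily on the dock floor between the rails, 20 to 38 mm short of home. Origin: centre of its underside; axes nearly as the analyser's. Black upright grip tab on its near wall: 12 mm thick in y, x -77 to -45 mm, z 8 to 48 mm.
- tray: Steel tray, floor 110 (x) x 66 (y) x 3 mm, walls 22 mm high on three sides, open at its front (-x) end; about 0.12 kg. Origin: centre of its underside, z up. Black upright grip fin behind the rear (+x) wall: 12 mm thick in y, x 55 to 91 mm, z 0 to 45 mm. Smooth: pellets slide above about 27 degrees of slope.
- pellet0: Fired clay pellet, a cylinder 22 mm in diameter, 18 mm tall, about 15 g, one of four alike lying on the tray. Origin: centre of its flat underside, z along its axis.
- pellet1: Fired clay pellet, a cylinder 22 mm in diameter, 18 mm tall, about 15 g, one of four alike lying on the tray. Origin: centre of its flat underside, z along its axis.
- pellet2: Fired clay pellet, a cylinder 22 mm in diameter, 18 mm tall, about 15 g, one of four alike lying on the tray. Origin: centre of its flat underside, z along its axis.
- pellet3: Fired clay pellet, a cylinder 22 mm in diameter, 18 mm tall, about 15 g, one of four alike lying on the tray. Origin: centre of its flat underside, z along its axis.
- beaker: Bystander, loose: small glass beaker, 50 mm wide, 60 mm tall. Origin: its underside centre.
- jar: Bystander, loose: small white lidded jar, 48 mm wide, 75 mm tall. Origin: its underside centre.
- mortar: Bystander, loose: white ceramic mortar bowl, 68 mm wide, 38 mm tall. Origin: its underside centre.
- dish: Bystander, loose: closed glass dish, 70 mm wide, 16 mm tall. Origin: its underside centre.
- spatula: Bystander, loose: narrow steel lab spatula, 175 mm long, 5 mm thick, lying on the bench. Origin: its underside at its middle.
There are look-alikes about, which are no part of the job. There is more than one size of the boat; the one meant has the size given above.

How it is judged:
By the outcome, as a careful person would: the job done as asked, in the order asked, and still so for the second after the job is handed in, while the arm keeps its last pose, push and grip.
It also fails if it takes over 70 s, if anything falls off the work surface, if the arm or the gripper's body presses on something with over 40 N, if the wrist force passes 120 N, or if a joint passes its speed limit or range.

## Working session

There is one attempt and no reset: what is moved stays moved. The work goes in short steps, Python scripts to look and compute and a tool call to move; the robot and the scene stay as the last step left them, time stands still between calls to the robot, and variables do not carry over. Pictures are saved under pics/ and viewed, at most 13 in all, crops included, and the job is handed in when it is done.

Besides the shell and the picture viewer there is one more tool, called after "Emit:" as a command line: name --argument value ..., lists and objects as JSON in quotes. play_rows: Moves the arm, as the interface text tells. Its arguments: {"type":"object","properties":{"steps":{"type":"array"}},"required":["steps"]}

```bash
mkdir -p pics
cat > h.py <<'E'
from station import *
import numpy as np, cv2, pickle
def snap(n,tag):
    c=capture(n); cv2.imwrite(f'pics/{tag}.png',c['frame']); pickle.dump(c,open(f'{tag}.pkl','wb')); return c
def load(tag): return pickle.load(open(f'{tag}.pkl','rb'))
def ray(c,u,v):
    d=np.array([(u-c['cx'])/c['fx'],(v-c['cy'])/c['fy'],1.]); return np.array(c['rotation'])@d
def onplane(c,u,v,z):
    d=ray(c,u,v); p=np.array(c['xyz']); return p+d*(z-p[2])/d[2]
def cloud(c):
    v,u=np.mgrid[0:480,0:640]; z=c['range_z']
    P=np.stack([(u-c['cx'])/c['fx']*z,(v-c['cy'])/c['fy']*z,z],-1)
    P=P@np.array(c['rotation']).T+np.array(c['xyz']); P[z==0]=np.nan; return P
E
python3 - <<'E'
from h import *
for n in('top','side'):
    c=snap(n,n+'0'); print(n,c['fx'],c['fy'],c['cx'],c['cy'],np.round(c['xyz'],3),np.round(c['rotation'],3).tolist(),(c['range_z']>0).mean())
s=sense(); print(s)
E
```

```text
top 522.3768427791822 522.3768427791822 314.63419271932264 230.85407118985594 [ 0.249 -0.029  1.19 ] [[-0.015, -0.98, 0.197], [-1.0, 0.017, 0.009], [-0.012, -0.196, -0.98]] 0.9959798177083333
side 447.1613229216518 447.1613229216518 314.5143657153384 251.1825152880392 [-0.014 -0.896  0.739] [[0.853, -0.312, 0.419], [-0.522, -0.474, 0.709], [-0.023, -0.823, -0.567]] 0.9959244791666667
{'time_s': 0.1, 'joints': array([-5.36529893e+01,  2.20866634e+01,  3.87333375e-01, -2.55653673e-02,
       -6.84096603e+01, -1.48184759e+01]), 'joint_velocities': array([-0.02166077, -0.0721781 ,  0.19543325,  0.01541731,  0.00996201,
        0.05888405]), 'effort': array([ 4.64975165e-04, -3.91690350e+01,  1.87935770e+01,  4.23189461e+00,
        1.34558298e-02, -8.53863412e-05]), 'tcp_pos': array([ 0.2291778 , -0.58084759,  0.20006325]), 'ee_rot': array([[-9.30295275e-01, -3.66810677e-01, -7.93214132e-04],
       [-3.66811525e-01,  9.30293580e-01,  1.77801212e-03],
       [ 8.57281837e-05,  1.94503636e-03, -9.99998105e-01]]), 'wrist_force': array([-1.13338710e+00,  1.11900887e-03,  9.77988708e-01]), 'moment': array([ 0.01460869,  0.01357337, -0.05142894]), 'gripper_force': 0.0, 'gripper_width': 0.999459208359603}
```

View pics/top0.png

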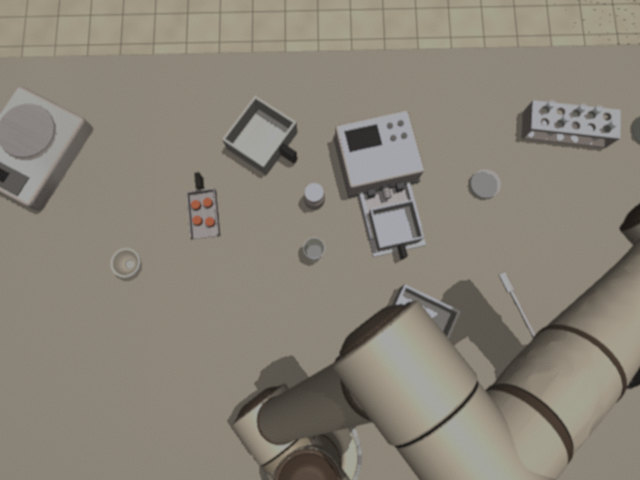

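View pics/side0.png

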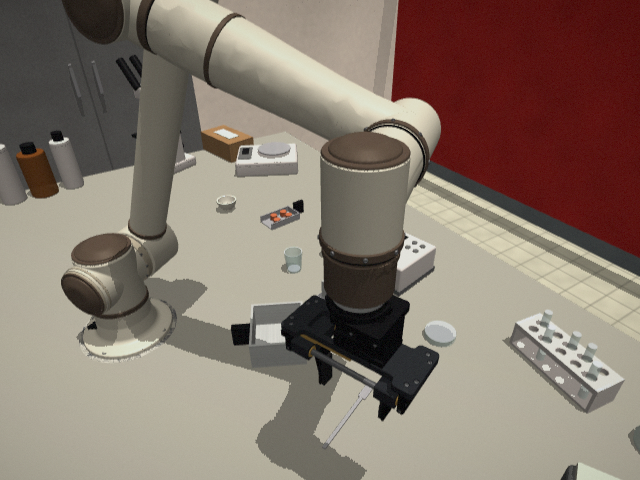

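The top view shows:
- the tray with four red pellets at about (203,213), fin at (199,181)
- the boat in the dock at (395,228), tab at (402,251)
- the analyser at (378,150)
- look-alike boats at (260,135) and (430,315)

The side view shows the gripper hiding the dock.

Run:
```python
from h import *
c=load('top0'); P=cloud(c); f=c['frame'].astype(int)
Z=P[...,2]
print('bench z',np.nanmedian(Z[300:330,100:250]))
def rep(name,m):
    m=m.astype(np.uint8)
    n,l,st,ce=cv2.connectedComponentsWithStats(m)
    for i in range(1,n):
        if st[i,4]<25: continue
        q=P[l==i]; r=cv2.minAreaRect((q[:,:2]*1000).astype(np.float32))
        print(name,'px',np.round(ce[i]),'n',st[i,4],'mean',np.round(np.nanmean(q,0)*1000),'zmax',np.round(np.nanpercentile(q[:,2],97)*1000),'rect',[np.round(x,1) for x in r])
def win(m,u0,u1,v0,v1):
    w=np.zeros(m.shape,bool); w[v0:v1,u0:u1]=1; return m&w
dark=f.max(2)<45
rep('dark',win(dark,180,450,90,350))
rep('pel',win((f[...,2]>f[...,0]+60)&(f[...,2]>120),180,240,180,250))
rep('tray>8mm',win(Z>.010,180,225,165,250))
rep('boat>45',win((Z>.045)&(Z<.066),350,440,180,270))
rep('boat2',win((Z>.02),215,300,90,180))
rep('dock>3',win((Z>.003)&(Z<.012),340,440,170,265))
rep('house',win(Z>.075,325,430,100,200))
cv2.imwrite('pics/crop.png',cv2.resize(np.hstack([c['frame'][100:280,330:450],c['frame'][160:250,180:240].repeat(2,0).repeat(2,1)]),None,fx=3,fy=3,interpolation=cv2.INTER_CUBIC))
```

```text
bench z 0.00021705142586747606
dark px [287. 154.] n 137 mean [660.  40.  48.] zmax 65.0 rect [array([664.2,  40.4]), array([40.2, 13.9]), np.float64(53.8)]
dark px [199. 181.] n 60 mean [602. 245.  38.] zmax 48.0 rect [array([601.9, 245.8]), array([30.6,  9.2]), np.float64(5.1)]
dark px [400. 252.] n 36 mean [ 429. -208.   45.] zmax 56.0 rect [array([ 429.7, -208.1]), array([27.7,  4.5]), np.float64(17.2)]
dark px [347. 342.] n 43 mean [243. -53. 702.] zmax 706.0 rect [array([244.3, -53.4]), array([ 2.5, 17.9]), np.float64(57.9)]
pel px [207. 202.] n 55 mean [557. 229.  21.] zmax 25.0 rect [array([557.1, 229.3]), array([17.9, 18.4]), np.float64(63.6)]
pel px [195. 204.] n 56 mean [552. 257.  21.] zmax 25.0 rect [array([551.5, 256.6]), array([18.1, 18. ]), np.float64(82.6)]
pel px [196. 220.] n 56 mean [515. 253.  21.] zmax 24.0 rect [array([515.4, 253.2]), array([19. , 17.6]), np.float64(89.6)]
pel px [209. 221.] n 56 mean [511. 223.  21.] zmax 25.0 rect [array([510.6, 221.8]), array([18.4, 17.8]), np.float64(39.7)]
tray>8mm px [200. 199.] n 422 mean [563. 244.  25.] zmax 47.0 rect 
[... 1080 characters left out ...]
50. , 103.2]), np.float64(13.3)]
dock>3 px [364. 219.] n 77 mean [ 513. -133.    7.] zmax 10.0 rect [array([ 519.3, -127.9]), array([104.4,  12.4]), np.float64(11.7)]
dock>3 px [395. 225.] n 838 mean [ 497. -205.   10.] zmax 12.0 rect [array([ 497.1, -204.1]), array([76.3, 85.5]), np.float64(11.7)]
dock>3 px [416. 244.] n 108 mean [ 452. -251.    7.] zmax 11.0 rect [array([ 449.9, -250.9]), array([21. , 49.8]), np.float64(20.2)]
dock>3 px [379. 249.] n 217 mean [ 441. -165.    6.] zmax 11.0 rect [array([ 436.6, -166.2]), array([76. , 48.1]), np.float64(68.8)]
house px [379. 149.] n 4883 mean [ 655. -165.   86.] zmax 90.0 rect [array([ 658.4, -166. ]), array([152.5, 171.4]), np.float64(11.9)]
```

View pics/crop.png

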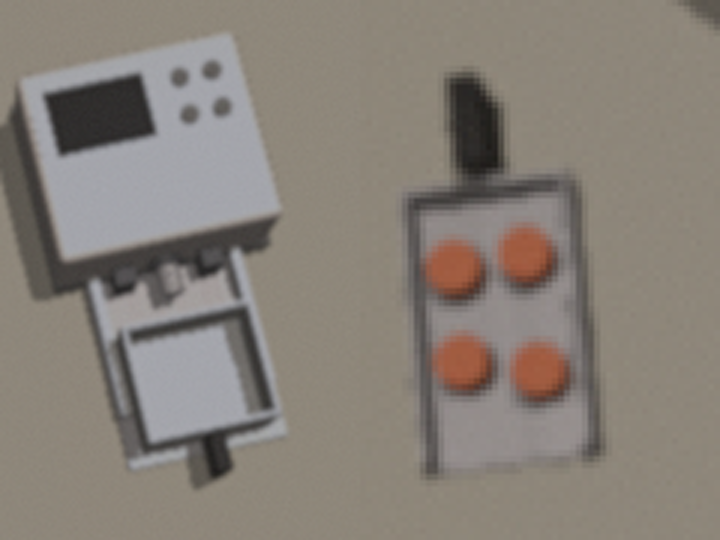

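Emit:
play_rows --steps '[{"dx":-34,"dy":33,"claw":87},{"dx":-34,"dy":33,"claw":87},{"dx":-34,"dy":33,"claw":87},{"dx":-34,"dy":33,"claw":87},{"dx":-34,"dy":33,"claw":87},{"dx":-34,"dy":33,"claw":87},{"dx":-34,"dy":33,"claw":87},{"dx":-34,"dy":33,"claw":87},{"dx":-34,"dy":33,"claw":87},{"dx":-34,"dy":33,"claw":87},{"dx":-34,"dy":33,"claw":87},{"dx":-34,"dy":33,"claw":87},{"dx":-34,"dy":33,"claw":87},{"dx":-34,"dy":33,"claw":87},{"dx":-34,"dy":33,"claw":87},{"dx":-34,"dy":33,"claw":87},{"dx":-34,"dy":33,"claw":87},{"az":7.6,"claw":87},{"az":7.6,"claw":87},{"claw":87}]'

```text
invalid input at $.steps[0]: expected keys ax, ay, az, dx, dy, dz, claw
```

Emit:
play_rows --steps '[{"ax":0,"ay":0,"az":0,"dx":-34,"dy":33,"dz":0,"claw":87},{"ax":0,"ay":0,"az":0,"dx":-34,"dy":33,"dz":0,"claw":87},{"ax":0,"ay":0,"az":0,"dx":-34,"dy":33,"dz":0,"claw":87},{"ax":0,"ay":0,"az":0,"dx":-34,"dy":33,"dz":0,"claw":87},{"ax":0,"ay":0,"az":0,"dx":-34,"dy":33,"dz":0,"claw":87},{"ax":0,"ay":0,"az":0,"dx":-34,"dy":33,"dz":0,"claw":87},{"ax":0,"ay":0,"az":0,"dx":-34,"dy":33,"dz":0,"claw":87},{"ax":0,"ay":0,"az":0,"dx":-34,"dy":33,"dz":0,"claw":87},{"ax":0,"ay":0,"az":0,"dx":-34,"dy":33,"dz":0,"claw":87},{"ax":0,"ay":0,"az":0,"dx":-34,"dy":33,"dz":0,"claw":87},{"ax":0,"ay":0,"az":0,"dx":-34,"dy":33,"dz":0,"claw":87},{"ax":0,"ay":0,"az":0,"dx":-34,"dy":33,"dz":0,"claw":87},{"ax":0,"ay":0,"az":0,"dx":-34,"dy":33,"dz":0,"claw":87},{"ax":0,"ay":0,"az":0,"dx":-34,"dy":33,"dz":0,"claw":87},{"ax":0,"ay":0,"az":0,"dx":-34,"dy":33,"dz":0,"claw":87},{"ax":0,"ay":0,"az":0,"dx":-34,"dy":33,"dz":0,"claw":87},{"ax":0,"ay":0,"az":0,"dx":-34,"dy":33,"dz":0,"claw":87},{"ax":0,"ay":0,"az":7.6,"dx":0,"dy":0,"dz":0,"claw":87},{"ax":0,"ay":0,"az":7.6,"dx":0,"dy":0,"dz":0,"claw":87},{"ax":0,"ay":0,"az":0,"dx":0,"dy":0,"dz":0,"claw":87}]'

```text
time_s: 2.1
tcp_pos: [0.5608, 0.153, 0.2002]
ee_rot: [[-0.994, -0.111, -0.002], [-0.111, 0.994, -0.001], [0.002, -0.0, -1.0]]
wrist_force: [0.2, 0.3, -0.1]
gripper_width: 1.003
gripper_force: 0.0
```

```bash
cat >> h.py <<'E'
from scipy.spatial.transform import Rotation as Ro
def delta(p,R=None):
    s=sense(); R0=np.array(s['ee_rot']); d=R0.T@(np.array(p)-s['tcp_pos'])*1000
    rv=np.zeros(3) if R is None else np.degrees(Ro.from_matrix(R0.T@R).as_rotvec())
    print('tcp',np.round(s['tcp_pos']*1000,1),'d_tool',np.round(d,1),'rv',np.round(rv,2),'t',s['time_s'],'F',np.round(s['wrist_force'],1)); return d,rv
def down(yaw):  # tool x toward -x of yawed frame
    a=np.radians(yaw); return np.array([[-np.cos(a),-np.sin(a),0],[-np.sin(a),np.cos(a),0],[0,0,-1.]])
def fray(c,u,v):
    x,y=u-c['cx'],v-c['cy']; r=np.hypot(x,y); t=r/c['fx']; k=np.sin(t)/max(r,1e-9)
    return np.array(c['rotation'])@np.array([x*k,y*k,np.cos(t)])
E
python3 - <<'E'
from h import *
delta([.6054,.2484,.1],down(6.3))
c=snap('wrist','w0'); print(c['fx'],c['cx'],c['cy'],np.round(c['xyz'],3),np.round(c['rotation'],2).tolist()); snap('side','side1')
c=load('side1');P=cloud(c);f=c['frame'].astype(int);Z=P[...,2]
print('side bench',np.nanmedian(Z[380:,60:150]))
for nm,w,lo,hi in(('fin',(280,315,190,225),.015,.06),('tab',(300,420,230,380),.03,.06)):
    m=np.zeros(Z.shape,bool);m[w[2]:w[3],w[0]:w[1]]=1; m&=(f.max(2)<60)
    if m.any():
        n,l,st,ce=cv2.connectedComponentsWithStats(m.astype(np.uint8))
        for i in range(1,n):
            if st[i,4]<12: continue
            q=P[l==i]; print(nm,ce[i],st[i,4],np.round(np.nanmean(q,0)*1000),np.round(np.nanpercentile(q,[3,97],axis=0)*1000).tolist())
cv2.imwrite('pics/m1.png',np.hstack([cv2.resize(load('w0')['frame'],(400,300)),cv2.resize(c['frame'],(400,300))]))
E
```

```text
tcp [560.8 153.  200.2] d_tool [-55.   89.9 100.1] rv [-0.03 -0.09  0.08] t 2.1 F [ 0.2  0.3 -0.1]
371.64829954431775 316.49069638610376 233.79509132447336 [0.482 0.145 0.384] [[-0.11, 0.95, 0.29], [0.99, 0.11, 0.03], [-0.0, 0.29, -0.96]]
side bench -0.00022763673924830474
fin [298.26470588 205.8627451 ] 102 [603. 245.  28.] [[586.0, 240.0, 6.0], [619.0, 252.0, 45.0]]
tab [349.1875 232.375 ] 32 [653.  26.  23.] [[647.0, 20.0, 13.0], [659.0, 33.0, 33.0]]
tab [391.61044177 235.55421687] 249 [ 680. -131.   86.] [[656.0, -163.0, 84.0], [707.0, -99.0, 88.0]]
tab [361.87755102 269.79591837] 49 [ 568. -152.   30.] [[561.0, -158.0, 18.0], [578.0, -143.0, 39.0]]
tab [378.6328125 280.4765625] 128 [ 581. -207.   26.] [[574.0, -223.0, 9.0], [591.0, -175.0, 40.0]]
tab [403.4494382  288.26966292] 89 [ 625. -254.   12.] [[595.0, -264.0, 6.0], [681.0, -239.0, 17.0]]
tab [330.87817259 299.54822335] 197 [ 430. -215.   38.] [[415.0, -221.0, 17.0], [448.0, -206.0, 54.0]]
```

View pics/m1.png

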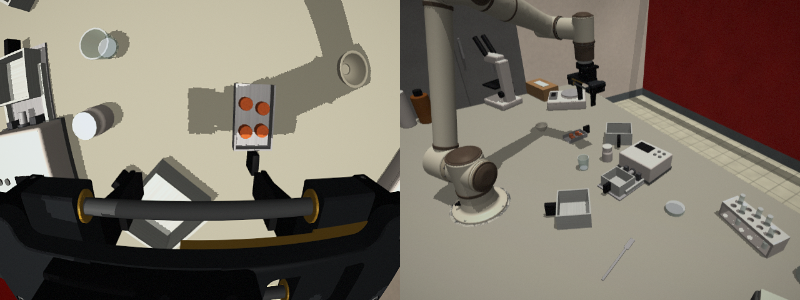

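The wrist picture shows the tray with its fin clear below, and the mortar well away from it. The side picture shows the dock and boat clear. Both views agree on the fin at about (605, 248) mm with its top at 45 mm. They also put the tab at about (433, -213) mm with its top at 54 mm.

Emit:
play_rows --steps '[{"ax":0,"ay":0,"az":0,"dx":-13.75,"dy":22.5,"dz":25,"claw":87},{"ax":0,"ay":0,"az":0,"dx":-13.75,"dy":22.5,"dz":25,"claw":87},{"ax":0,"ay":0,"az":0,"dx":-13.75,"dy":22.5,"dz":25,"claw":87},{"ax":0,"ay":0,"az":0,"dx":-13.75,"dy":22.5,"dz":25,"claw":87},{"ax":0,"ay":0,"az":0,"dx":0,"dy":0,"dz":11,"claw":87},{"ax":0,"ay":0,"az":0,"dx":0,"dy":0,"dz":11,"claw":87},{"ax":0,"ay":0,"az":0,"dx":0,"dy":0,"dz":11,"claw":87},{"ax":0,"ay":0,"az":0,"dx":0,"dy":0,"dz":11,"claw":87},{"ax":0,"ay":0,"az":0,"dx":0,"dy":0,"dz":11,"claw":87},{"ax":0,"ay":0,"az":0,"dx":0,"dy":0,"dz":11,"claw":87},{"ax":0,"ay":0,"az":0,"dx":0,"dy":0,"dz":11,"claw":87},{"ax":0,"ay":0,"az":0,"dx":0,"dy":0,"dz":0,"claw":87},{"ax":0,"ay":0,"az":0,"dx":0,"dy":0,"dz":0,"claw":40},{"ax":0,"ay":0,"az":0,"dx":0,"dy":0,"dz":0,"claw":40}]'

```text
time_s: 3.6
tcp_pos: [0.6064, 0.2484, 0.0246]
ee_rot: [[-0.994, -0.111, 0.001], [-0.111, 0.994, 0.001], [-0.001, 0.0, -1.0]]
wrist_force: [-0.1, 0.9, 0.3]
gripper_width: 0.895
gripper_force: 0.0
```

Run:
```python
from h import *
delta([.6054,.2484,.023],down(6.3)); print(sense()['gripper_width'])
c=snap('wrist','w1'); cv2.imwrite('pics/w1c.png',c['frame'][150:430,200:640])
```

```text
tcp [606.4 248.4  24.6] d_tool [1.  0.1 1.6] rv [0.02 0.06 0.04] t 3.6 F [-0.1  0.9  0.3]
0.8945602766629013
```

View pics/w1c.png

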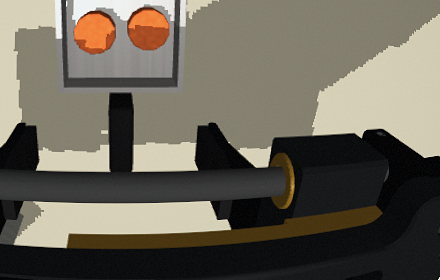

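The fin stands centred between the open fingers, at crop column 121 with the fingers at 38 and 197. Next I close and lift gently.

Emit:
play_rows --steps '[{"ax":0,"ay":0,"az":0,"dx":0,"dy":0,"dz":0,"claw":0},{"ax":0,"ay":0,"az":0,"dx":0,"dy":0,"dz":0,"claw":0},{"ax":0,"ay":0,"az":0,"dx":0,"dy":0,"dz":0,"claw":0},{"ax":0,"ay":0,"az":0,"dx":0,"dy":0,"dz":0,"claw":0},{"ax":0,"ay":0,"az":0,"dx":0,"dy":0,"dz":0,"claw":0},{"ax":0,"ay":0,"az":0,"dx":0,"dy":0,"dz":0,"claw":0},{"ax":0,"ay":0,"az":0,"dx":0,"dy":0,"dz":0,"claw":0},{"ax":0,"ay":0,"az":0,"dx":0,"dy":0,"dz":0,"claw":0},{"ax":0,"ay":0,"az":0,"dx":0,"dy":0,"dz":0,"claw":0},{"ax":0,"ay":0,"az":0,"dx":0,"dy":0,"dz":0,"claw":0},{"ax":0,"ay":0,"az":0,"dx":0,"dy":0,"dz":0,"claw":0},{"ax":0,"ay":0,"az":0,"dx":0,"dy":0,"dz":0,"claw":0},{"ax":0,"ay":0,"az":0,"dx":0,"dy":0,"dz":-2,"claw":0},{"ax":0,"ay":0,"az":0,"dx":0,"dy":0,"dz":-5,"claw":0},{"ax":0,"ay":0,"az":0,"dx":0,"dy":0,"dz":-10,"claw":0},{"ax":0,"ay":0,"az":0,"dx":0,"dy":0,"dz":-10,"claw":0},{"ax":0,"ay":0,"az":0,"dx":0,"dy":0,"dz":-8,"claw":0},{"ax":0,"ay":0,"az":0,"dx":0,"dy":0,"dz":-5,"claw":0},{"ax":0,"ay":0,"az":0,"dx":0,"dy":0,"dz":0,"claw":0}]'

```text
time_s: 5.55
tcp_pos: [0.6065, 0.2485, 0.0654]
ee_rot: [[-0.994, -0.11, 0.002], [-0.11, 0.994, 0.001], [-0.002, 0.001, -1.0]]
wrist_force: [-0.2, -0.2, -0.3]
gripper_width: 0.003
gripper_force: 0.0
```

```bash
cat >> h.py <<'E'
def tray(c,lo=-.02):
    "height gradient of the tray seen by top camera: plane fit of the pellet tops region, plus cloud"
    pass
E
python3 - <<'E'
from h import *
delta([.6054,.2484,.023],down(6.3)); print(sense()['gripper_width'])
c=snap('top','t1');P=cloud(c);f=c['frame'].astype(int)
m=(f[...,2]>f[...,0]+60)&(f[...,2]>120); m[:,:100]=0;m[:,300:]=0
n,l,st,ce=cv2.connectedComponentsWithStats(m.astype(np.uint8))
for i in range(1,n):
    if st[i,4]>20: print(ce[i],st[i,4],np.round(np.nanmedian(P[l==i],0)*1000))
c=snap('side','s1'); w=load('w1'); c2=snap('wrist','w2')
cv2.imwrite('pics/m2.png',np.hstack([c2['frame'][150:430,200:600],cv2.resize(c['frame'][150:270,220:400],None,fx=2.3,fy=2.3333)]))
E
```

```text
tcp [606.5 248.5  65.4] d_tool [ 1.2 -0.  42.4] rv [0.06 0.12 0.04] t 5.55 F [-0.2 -0.2 -0.3]
0.0031289220354182223
[207.05454545 201.94545455] 55 [557. 229.  21.]
[196.33898305 219.77966102] 59 [514. 253.  21.]
[209.39655172 221.06896552] 58 [511. 223.  21.]
```

View pics/m2.png

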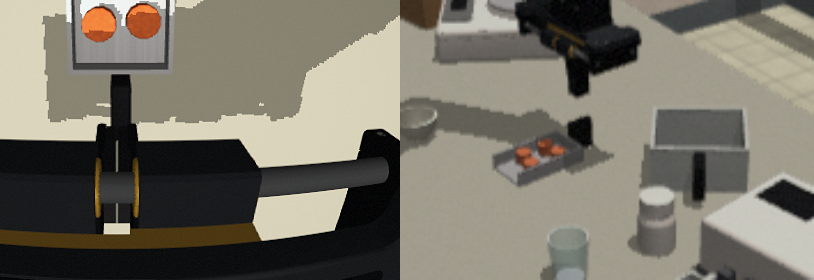

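The fingers shut on nothing and the tray has not moved; the fin is still standing at (580,130) in the side half. Before retrying I'll measure where the fingers are relative to the fin.

Run:
```python
from h import *
c=load('s1');P=cloud(c);f=c['frame'].astype(int)
m=f.max(2)<60; m[:150]=0;m[230:]=0;m[:,:255]=0;m[:,320:]=0
n,l,st,ce=cv2.connectedComponentsWithStats(m.astype(np.uint8))
for i in range(1,n):
    if st[i,4]>15:
        q=P[l==i]; print(np.round(ce[i]),st[i,4],np.round(np.nanpercentile(q,[3,50,97],axis=0)*1000).tolist())
        if abs(ce[i][0]-298)<25:
            for v in range(150,230,3):
                r=P[v][(l==i)[v]]
                if len(r): print(v,len(r),np.round(r[0]*1000),np.round(r[-1]*1000))
def proj(c,p):
    d=np.array(c['rotation']).T@(np.array(p)-np.array(c['xyz'])); t=np.arctan2(np.hypot(d[0],d[1]),d[2]); k=c['fx']*t/np.hypot(d[0],d[1]); return np.round([c['cx']+d[0]*k,c['cy']+d[1]*k])
for t in('w1','w2'):
    c=load(t); tip=np.array([.6064,.2484,.0106 if t=='w1' else .0514])
    print(t,'tip',proj(c,tip),'fin near top',proj(c,[.588,.2465,.045]),'far top',proj(c,[.6235,.2503,.045]),'far bot',proj(c,[.6235,.2503,0]), 'offset of crop 200,150')
    d=c['range_z']; print('depth',[(u,v,round(float(d[v,u]),3)) for u,v in((320,240),(320,260),(320,280),(320,300),(320,315),(235,300),(397,300))])
```

```text
[297. 165.] 1177 [[562.0, 153.0, 102.0], [588.0, 214.0, 191.0], [630.0, 326.0, 232.0]]
150 36 [578. 338. 196.] [627. 200. 231.]
153 42 [558. 334. 192.] [633. 204. 219.]
156 42 [557. 334. 182.] [631. 200. 211.]
159 40 [559. 325. 175.] [630. 199. 202.]
162 46 [559. 326. 165.] [643. 176. 197.]
165 37 [569. 290. 165.] [632. 158. 197.]
168 37 [567. 281. 159.] [nan nan nan]
171 29 [566. 246. 162.] [635. 163. 175.]
174 28 [569. 220. 161.] [639. 170. 161.]
177 26 [594. 262. 128.] [629. 166. 156.]
180 16 [593. 254. 121.] [593. 158. 159.]
183 9 [591. 251. 112.] [614. 241. 110.]
186 9 [592. 253. 100.] [616. 244.  98.]
189 8 [596. 256.  88.] [615. 243.  87.]
[298. 206.] 106 [[586.0, 240.0, 6.0], [603.0, 245.0, 30.0], [620.0, 252.0, 44.0]]
201 6 [602. 252.  44.] [620. 249.  40.]
204 10 [587. 251.  38.] [617. 245.  31.]
207 10 [585. 249.  28.] [617. 245.  20.]
210 9 [589. 244.  18.] [622. 249.   5.]
w1 tip [315. 267.] fin near top [315. 258.] far top [315. 324.] far bot [315. 287.] offset of crop 200,150
depth [(320, 240, 0.195), (320, 260, 0.174), (320, 280, 0.177), (320, 300, 0.181), (320, 315, 0.183), (235, 300, 0.174), (397, 300, 0.174)]
w2 tip [316. 269.] fin near top [316. 235.] far top [316. 292.] far bot [316. 264.] offset of crop 200,150
depth [(320, 240, 0.213), (320, 260, 0.216), (320, 280, 0.171), (320, 300, 0.151), (320, 315, 0.139), (235, 300, 0.089), (397, 300, 0.09)]
```

Run:
```python
from h import *
def p3(c,u,v):
    r=fray(c,u,v); ax=np.array(c['rotation'])[:,2]; return np.array(c['xyz'])+r*c['range_z'][v,u]/(r@ax)
for t in('w1','w2'):
    c=load(t); print(t,np.round(c['xyz'],3))
    for u,v in ((150,0),(315,250),(315,260),(315,300),(315,318),(225,277),(230,277),(232,290),(235,300),(405,277),(405,290),(400,300),(250,200),(500,250),(320,277),(310,277),(310,290)):
        if v>0: print((u,v),np.round(p3(c,u,v)*1000),c['frame'][v,u])
```

```text
w1 [0.527 0.24  0.208]
(315, 250) [587. 246.  35.] [1 3 2]
(315, 260) [589. 247.  44.] [18 19 17]
(315, 300) [610. 249.  46.] [19 19 19]
(315, 318) [619. 250.  46.] [17 15 16]
(225, 277) [602. 205.  48.] [4 2 3]
(230, 277) [601. 207.  49.] [12  8 10]
(232, 290) [604. 210.  57.] [12 11 10]
(235, 300) [611. 210.  51.] [13 13 14]
(405, 277) [592. 290.  48.] [7 6 3]
(405, 290) [592. 287.  63.] [9 8 7]
(400, 300) [601. 288.  55.] [10 13 12]
(250, 200) [573. 207.   1.] [112 129 134]
(500, 250) [587. 366.   1.] [111 126 134]
(320, 277) [597. 250.  45.] [18 17 16]
(310, 277) [599. 245.  43.] [14 11 11]
(310, 290) [605. 246.  45.] [13 10 11]
w2 [0.527 0.24  0.248]
(315, 250) [597. 247.  45.] [20 16 19]
(315, 260) [603. 248.  46.] [17 18 17]
(315, 300) [596. 247. 111.] [32 37 37]
(315, 318) [597. 247. 125.] [31 34 36]
(225, 277) [642. 184.  -1.] [187 212 218]
(230, 277) [641. 188.  -0.] [188 213 219]
(232, 290) [571. 222. 159.] [70 81 81]
(235, 300) [570. 225. 167.] [20 18 15]
(405, 277) [627. 317.  -0.] [190 215 220]
(405, 290) [565. 268. 161.] [64 72 75]
(400, 300) [566. 265. 167.] [19 16 16]
(250, 200) [582. 200.   0.] [114 133 137]
(500, 250) [598. 391.  -1.] [113 130 134]
(320, 277) [596. 249.  87.] [10  9  8]
(310, 277) [596. 245.  86.] [10  8 11]
(310, 290) [596. 245. 101.] [13 10 11]
```

Run:
```python
from h import *
def p3(c,u,v):
    r=fray(c,u,v); ax=np.array(c['rotation'])[:,2]; return np.array(c['xyz'])+r*c['range_z'][v,u]/(r@ax)
c=load('w2')
for u in (305,308,330,333):
    print(u,[(v,np.round(p3(c,u,v)*1000).astype(int).tolist()) for v in range(266,292,3)])
c=load('w1')
for u in (228,234,400,406):
    print(u,[(v,np.round(p3(c,u,v)*1000).astype(int).tolist()) for v in range(266,312,5)])
for tag in('top0','t1'):
    c=load(tag);P=cloud(c)
# side, s1: finger bottom rows
c=load('s1');P=cloud(c)
for v in range(184,202): print(v,[(u,np.round(P[v,u]*1000).astype(int).tolist(),int(c['frame'][v,u].max())) for u in (294,298,301)])
# start pose in side0: fingertips near (325,380),(385,415); tcp z .200
c=load('side0');P=cloud(c)
for u in(324,385): print(u,[(v,np.round(P[v,u]*1000).astype(int).tolist()) for v in range(366,424,6)])
```

```text
305 [(266, [626, 243, -1]), (269, [629, 243, -1]), (272, [631, 243, -1]), (275, [595, 242, 89]), (278, [595, 242, 91]), (281, [595, 242, 94]), (284, [595, 243, 98]), (287, [595, 243, 102]), (290, [595, 243, 105])]
308 [(266, [625, 245, 1]), (269, [628, 245, 0]), (272, [630, 245, 0]), (275, [632, 246, 1]), (278, [596, 244, 89]), (281, [596, 244, 91]), (284, [597, 244, 94]), (287, [596, 244, 98]), (290, [596, 244, 102])]
330 [(266, [606, 257, 46]), (269, [609, 257, 43]), (272, [610, 257, 45]), (275, [594, 254, 88]), (278, [594, 254, 92]), (281, [594, 254, 95]), (284, [594, 254, 97]), (287, [593, 253, 102]), (290, [593, 253, 105])]
333 [(266, [623, 263, 0]), (269, [625, 263, 1]), (272, [628, 263, 1]), (275, [594, 255, 87]), (278, [594, 255, 91]), (281, [593, 255, 96]), (284, [593, 255, 98]), (287, [594, 255, 100]), (290, [594, 255, 104])]
228 [(266, [616, 196, 0]), (271, [619, 196, 0]), (276, [601, 206, 47]), (281, [601, 207, 53]), (286, [601, 208, 58]), (291, [601, 209, 63]), (296, [603, 209, 63]), (301, [605, 210, 65]), (306, [608, 210, 65]), (311, [609, 210, 66])]
234 [(266, [616, 19
[... 2052 characters left out ...]
(301, [661, 331, -1], 106)]
200 [(294, [639, 341, -3], 160), (298, [651, 334, -3], 69), (301, [614, 246, 47], 17)]
201 [(294, [634, 333, -2], 140), (298, [605, 250, 44], 13), (301, [613, 243, 44], 16)]
324 [(366, [204, -544, 262]), (372, [205, -542, 248]), (378, [204, -544, 238]), (384, [204, -544, 225]), (390, [291, -401, -1]), (396, [283, -415, 1]), (402, [275, -427, 1]), (408, [268, -438, 0]), (414, [261, -449, 0]), (420, [255, -458, -3])]
385 [(366, [230, -636, 335]), (372, [225, -642, 334]), (378, [231, -636, 314]), (384, [225, -644, 315]), (390, [220, -650, 315]), (396, [217, -654, 311]), (402, [217, -655, 301]), (408, [238, -635, 251]), (414, [241, -632, 232]), (420, [351, -521, -1])]
```

Side and wrist views agree that the fingertips are about 22 mm behind the reported TCP, not 14 mm ahead of it as the text says. That is a 36 mm offset along the tool. So I'll open and go lower, with the tips at z of about 10 mm, which means a reported z of about -12 mm. I'll descend in steps and check the force.

Emit:
play_rows --steps '[{"ax":0,"ay":0,"az":0,"dx":0,"dy":0,"dz":0,"claw":60},{"ax":0,"ay":0,"az":0,"dx":0,"dy":0,"dz":0,"claw":60},{"ax":0,"ay":0,"az":0,"dx":0,"dy":0,"dz":0,"claw":60},{"ax":0,"ay":0,"az":0,"dx":0,"dy":0,"dz":0,"claw":60},{"ax":0,"ay":0,"az":0,"dx":0,"dy":0,"dz":0,"claw":60},{"ax":0,"ay":0,"az":0,"dx":0,"dy":0,"dz":10,"claw":60},{"ax":0,"ay":0,"az":0,"dx":0,"dy":0,"dz":10,"claw":60},{"ax":0,"ay":0,"az":0,"dx":0,"dy":0,"dz":10,"claw":60},{"ax":0,"ay":0,"az":0,"dx":0,"dy":0,"dz":10,"claw":60},{"ax":0,"ay":0,"az":0,"dx":0,"dy":0,"dz":10,"claw":60},{"ax":0,"ay":0,"az":0,"dx":0,"dy":0,"dz":10,"claw":60},{"ax":0,"ay":0,"az":0,"dx":0,"dy":0,"dz":8,"claw":60},{"ax":0,"ay":0,"az":0,"dx":0,"dy":0,"dz":0,"claw":60}]'

```text
time_s: 7.0
tcp_pos: [0.605, 0.2476, -0.0057]
ee_rot: [[-0.994, -0.11, -0.003], [-0.11, 0.994, -0.002], [0.003, -0.001, -1.0]]
wrist_force: [-0.1, -0.3, -0.3]
gripper_width: 0.691
gripper_force: 0.0
```

Run:
```python
from h import *
def p3(c,u,v):
    r=fray(c,u,v); ax=np.array(c['rotation'])[:,2]; return np.array(c['xyz'])+r*c['range_z'][v,u]/(r@ax)
s=sense(); print(s['tcp_pos'],s['wrist_force'],s['gripper_width'])
c=snap('wrist','w3')
for u in range(235,400,12): print(u,[(v,np.round(p3(c,u,v)*1000).astype(int).tolist()) for v in (262,270,278,286,294)])
```

```text
[ 0.60499633  0.24756659 -0.00566866] [-0.10149374 -0.25814531 -0.2869793 ] 0.6912372168464398
235 [(262, [599, 205, 0]), (270, [604, 205, 0]), (278, [598, 209, 21]), (286, [598, 211, 31]), (294, [599, 213, 38])]
247 [(262, [599, 211, 0]), (270, [603, 211, 0]), (278, [599, 215, 18]), (286, [599, 216, 28]), (294, [600, 217, 34])]
259 [(262, [589, 220, 22]), (270, [602, 218, 0]), (278, [606, 218, 0]), (286, [611, 218, 0]), (294, [616, 219, 1])]
271 [(262, [588, 226, 21]), (270, [601, 224, 0]), (278, [606, 224, 0]), (286, [610, 225, 0]), (294, [615, 225, 1])]
283 [(262, [587, 231, 22]), (270, [600, 230, 1]), (278, [605, 231, 0]), (286, [609, 231, 1]), (294, [614, 231, 1])]
295 [(262, [587, 237, 22]), (270, [600, 237, -1]), (278, [605, 237, 0]), (286, [609, 237, 0]), (294, [614, 238, 0])]
307 [(262, [586, 242, 23]), (270, [599, 243, 0]), (278, [604, 243, -1]), (286, [608, 244, 0]), (294, [613, 244, -1])]
319 [(262, [586, 247, 22]), (270, [588, 248, 27]), (278, [588, 248, 36]), (286, [588, 247, 43]), (294, [590, 248, 46])]
331 [(262, [585, 253, 23]), (270, [587, 253, 28]), (278, [588, 253, 35]), (286, [587, 252, 43]), (294, [590, 252, 46])]
343 [(262, [585, 258, 22]), (270, [597, 261, -1]), (278, [602, 262, 0]), (286, [606, 263, 0]), (294, [611, 263, 0])]
355 [(262, [584, 263, 23]), (270, [596, 267, 0]), (278, [601, 268, 1]), (286, [605, 269, 0]), (294, [610, 270, 0])]
367 [(262, [584, 269, 22]), (270, [596, 274, -1]), (278, [600, 274, 0]), (286, [605, 275, 1]), (294, [610, 276, 0])]
379 [(262, [583, 274, 23]), (270, [595, 280, 0]), (278, [600, 281, 0]), (286, [596, 277, 19]), (294, [600, 278, 19])]
391 [(262, [582, 280, 22]), (270, [595, 287, 0]), (278, [590, 281, 22]), (286, [591, 281, 28]), (294, [592, 279, 36])]
```

Emit:
play_rows --steps '[{"ax":0,"ay":0,"az":0,"dx":0,"dy":0,"dz":8,"claw":60},{"ax":0,"ay":0,"az":0,"dx":0,"dy":0,"dz":0,"claw":0},{"ax":0,"ay":0,"az":0,"dx":0,"dy":0,"dz":0,"claw":0},{"ax":0,"ay":0,"az":0,"dx":0,"dy":0,"dz":0,"claw":0},{"ax":0,"ay":0,"az":0,"dx":0,"dy":0,"dz":0,"claw":0},{"ax":0,"ay":0,"az":0,"dx":0,"dy":0,"dz":0,"claw":0},{"ax":0,"ay":0,"az":0,"dx":0,"dy":0,"dz":0,"claw":0},{"ax":0,"ay":0,"az":0,"dx":0,"dy":0,"dz":0,"claw":0},{"ax":0,"ay":0,"az":0,"dx":0,"dy":0,"dz":0,"claw":0},{"ax":0,"ay":0,"az":0,"dx":0,"dy":0,"dz":0,"claw":0}]'

```text
time_s: 8.05
tcp_pos: [0.606, 0.2483, -0.0118]
ee_rot: [[-0.994, -0.11, 0.0], [-0.11, 0.994, 0.0], [-0.0, 0.0, -1.0]]
wrist_force: [0.0, -0.3, 0.4]
gripper_width: 0.135
gripper_force: 29.9
```

Emit:
play_rows --steps '[{"ax":0,"ay":0,"az":0,"dx":0,"dy":0,"dz":-2,"claw":0},{"ax":0,"ay":0,"az":0,"dx":0,"dy":0,"dz":-5,"claw":0},{"ax":0,"ay":0,"az":0,"dx":0,"dy":0,"dz":-9,"claw":0},{"ax":0,"ay":0,"az":0,"dx":0,"dy":0,"dz":-10,"claw":0},{"ax":0,"ay":0,"az":0,"dx":0,"dy":0,"dz":-9,"claw":0},{"ax":0,"ay":0,"az":0,"dx":0,"dy":0,"dz":-5,"claw":0},{"ax":0,"ay":0,"az":0,"dx":0,"dy":0,"dz":0,"claw":0},{"ax":0,"ay":0,"az":0,"dx":0,"dy":0,"dz":0,"claw":0}]'

```text
time_s: 8.85
tcp_pos: [0.6057, 0.2481, 0.0281]
ee_rot: [[-0.994, -0.11, -0.0], [-0.11, 0.994, 0.0], [0.0, 0.0, -1.0]]
wrist_force: [0.5, -0.4, -1.8]
gripper_width: 0.137
gripper_force: 29.9
```

```bash
cat >> h.py <<'E'
def pel(c,u0=100,u1=620,v0=90,v1=330):
    P=cloud(c);f=c['frame'].astype(int); m=(f[...,2]>f[...,0]+50)&(f[...,2]>100)
    w=np.zeros(m.shape,bool);w[v0:v1,u0:u1]=1;m&=w
    n,l,st,ce=cv2.connectedComponentsWithStats(m.astype(np.uint8))
    for i in range(1,n):
        if st[i,4]>8: print('pel',np.round(ce[i]),st[i,4],np.round(np.nanmedian(P[l==i],0)*1000))
E
python3 - <<'E'
from h import *
s=sense(); print(s['tcp_pos'],s['wrist_force'],s['moment'],s['gripper_width'],s['gripper_force'])
pel(snap('top','t2')); print('side'); c=snap('side','s2'); pel(c,180,350,150,260)
E
```

```text
[0.60571598 0.24810193 0.02808303] [ 0.52357829 -0.3578823  -1.81342252] [-0.00426138 -0.15524714  0.01614353] 0.13721947214383662 29.94320130441338
pel [204. 198.] 63 [556. 227.  61.]
pel [192. 200.] 64 [551. 255.  61.]
pel [193. 216.] 72 [514. 251.  61.]
pel [206. 218.] 73 [509. 222.  61.]
side
pel [285. 202.] 37 [553. 247.  58.]
pel [274. 206.] 45 [512. 245.  58.]
```

Grip is good: 11.8 mm opening, tray level, all four pellets riding at +40 mm. I'll carry it level to above the boat.

Emit:
play_rows --steps '[{"ax":0,"ay":0,"az":0,"dx":0,"dy":0,"dz":-10,"claw":0},{"ax":0,"ay":0,"az":0,"dx":0,"dy":0,"dz":-20,"claw":0},{"ax":0,"ay":0,"az":0,"dx":0,"dy":0,"dz":-28,"claw":0},{"ax":0,"ay":0,"az":0,"dx":0,"dy":0,"dz":-28,"claw":0},{"ax":0,"ay":0,"az":0,"dx":0,"dy":-8,"dz":-28,"claw":0},{"ax":0,"ay":0,"az":0,"dx":0,"dy":-16,"dz":-20,"claw":0},{"ax":0,"ay":0,"az":0,"dx":0,"dy":-24,"dz":-8,"claw":0},{"ax":0,"ay":0,"az":0,"dx":2,"dy":-32,"dz":0,"claw":0},{"ax":0,"ay":0,"az":0,"dx":2,"dy":-32,"dz":0,"claw":0},{"ax":0,"ay":0,"az":0,"dx":2,"dy":-32,"dz":0,"claw":0},{"ax":0,"ay":0,"az":0,"dx":2,"dy":-32,"dz":0,"claw":0},{"ax":0,"ay":0,"az":0,"dx":2,"dy":-32,"dz":0,"claw":0},{"ax":0,"ay":0,"az":0,"dx":2,"dy":-32,"dz":0,"claw":0},{"ax":0,"ay":0,"az":0,"dx":2,"dy":-32,"dz":0,"claw":0},{"ax":0,"ay":0,"az":0,"dx":2,"dy":-32,"dz":0,"claw":0},{"ax":0,"ay":0,"az":0,"dx":2,"dy":-32,"dz":0,"claw":0},{"ax":0,"ay":0,"az":0,"dx":2,"dy":-32,"dz":0,"claw":0},{"ax":0,"ay":0,"az":0,"dx":0,"dy":-24,"dz":0,"claw":0},{"ax":0,"ay":0,"az":-2,"dx":0,"dy":-16,"dz":0,"claw":0},{"ax":0,"ay":0,"az":-2,"dx":0,"dy":-8,"dz":0,"claw":0}]'

```text
time_s: 10.95
tcp_pos: [0.632, -0.1692, 0.1703]
ee_rot: [[-0.984, -0.179, -0.0], [-0.179, 0.984, -0.0], [0.0, -0.0, -1.0]]
wrist_force: [0.3, 0.8, -1.9]
gripper_width: 0.139
gripper_force: 29.9
```

```bash
cat >> h.py <<'E'
BO=np.array([.4927,-.2008]); BY=11.7
def bxy(x,y,o=BO,yaw=BY):
    a=np.radians(yaw); return o+np.array([np.cos(a)*x-np.sin(a)*y,np.sin(a)*x+np.cos(a)*y])/1000
def pourpose(th,ex,ez,ey=0,yaw=BY):
    R=Ro.from_euler('ZY',[yaw,-th],degrees=True); e=np.append(bxy(ex,ey),ez/1000)
    p=e+R.apply([128.6,-.2,-11.8])/1000
    return p,R.as_matrix()@np.diag([-1,1,-1.])
E
python3 - <<'E'
from h import *
s=sense(); print(s['joints'].round(1),s['gripper_width'])
for a in((0,12,150),(20,12,72),(20,12,60),(42,12,46)):
    print(a,pourpose(*a)[0].round(4)); delta(*pourpose(*a))
c=snap('top','t3'); pel(c);
E
```

```text
[ -0.8  26.1   2.3   0.  -66.3 -78.8] 0.13864351878880216
(0, 12, 150) [ 0.6304 -0.1725  0.1382]
tcp [ 632.  -169.2  170.3] d_tool [ 2.1 -2.9 32.1] rv [-0.   -0.01 -1.4 ] t 10.95 F [ 0.3  0.8 -1.9]
(20, 12, 72) [ 0.6268 -0.1732  0.1049]
tcp [ 632.  -169.2  170.3] d_tool [ 5.8 -3.  65.4] rv [ -0.25 -20.01  -1.38] t 10.95 F [ 0.3  0.8 -1.9]
(20, 12, 60) [ 0.6268 -0.1732  0.0929]
tcp [ 632.  -169.2  170.3] d_tool [ 5.8 -3.  77.4] rv [ -0.25 -20.01  -1.38] t 10.95 F [ 0.3  0.8 -1.9]
(42, 12, 46) [ 0.6058 -0.1776  0.1233]
tcp [ 632.  -169.2  170.3] d_tool [27.2 -3.6 47. ] rv [ -0.51 -42.01  -1.33] t 10.95 F [ 0.3  0.8 -1.9]
pel [400. 162.] 81 [ 583. -191.  204.]
pel [386. 166.] 82 [ 577. -164.  203.]
pel [390. 183.] 85 [ 540. -170.  203.]
pel [405. 184.] 85 [ 537. -200.  203.]
```

Emit:
play_rows --steps '[{"ax":0,"ay":0,"az":-1.4,"dx":2,"dy":-3,"dz":5,"claw":0},{"ax":0,"ay":0,"az":0,"dx":0,"dy":0,"dz":15,"claw":0},{"ax":0,"ay":0,"az":0,"dx":0,"dy":0,"dz":20,"claw":0},{"ax":0,"ay":0,"az":0,"dx":0,"dy":0,"dz":10,"claw":0},{"ax":0,"ay":-2,"az":0,"dx":0,"dy":0,"dz":0,"claw":0},{"ax":0,"ay":-3,"az":0,"dx":0,"dy":0,"dz":0,"claw":0},{"ax":0,"ay":-4,"az":0,"dx":0,"dy":0,"dz":0,"claw":0},{"ax":0,"ay":-4,"az":0,"dx":0,"dy":0,"dz":0,"claw":0},{"ax":0,"ay":-3,"az":0,"dx":0,"dy":0,"dz":0,"claw":0},{"ax":0,"ay":-2,"az":0,"dx":0,"dy":0,"dz":0,"claw":0},{"ax":0,"ay":0,"az":0,"dx":0,"dy":0,"dz":0,"claw":0},{"ax":0,"ay":0,"az":0,"dx":0,"dy":0,"dz":0,"claw":0}]'

```text
time_s: 12.2
tcp_pos: [0.6309, -0.1707, 0.1205]
ee_rot: [[-0.931, -0.204, 0.302], [-0.194, 0.979, 0.063], [-0.309, -0.0, -0.951]]
wrist_force: [-0.1, -0.1, -2.2]
gripper_width: 0.134
gripper_force: 29.9
```

Run:
```python
from h import *
s=sense(); print(s['joints'].round(1),s['gripper_width'])
for a in((18,12,60),(25,12,57),(32,12,52),(42,12,46)):
    delta(*pourpose(*a))
c=snap('top','t4'); pel(c); 
# tray front edge / side from both views: points near
P=cloud(c); 
c2=snap('side','s4'); pel(c2,250,450,180,330)
cv2.imwrite('pics/m4.png',np.hstack([cv2.resize(c['frame'][100:280,320:460],None,fx=3,fy=3),cv2.resize(c2['frame'][180:330,290:400],None,fx=3.5,fy=3.6)]))
```

```text
[ -3.5  21.3 -12.9  -7.4 -38.6 -69.6] 0.13369228616154688
tcp [ 630.9 -170.7  120.5] d_tool [13.1 -1.7 29.3] rv [-0.   -0.02  0.07] t 12.2 F [-0.1 -0.1 -2.2]
tcp [ 630.9 -170.7  120.5] d_tool [13.6 -1.7 16.4] rv [ 0.   -7.02  0.07] t 12.2 F [-0.1 -0.1 -2.2]
tcp [ 630.9 -170.7  120.5] d_tool [16.6 -1.7  5.5] rv [ 1.000e-02 -1.402e+01  7.000e-02] t 12.2 F [-0.1 -0.1 -2.2]
tcp [ 630.9 -170.7  120.5] d_tool [ 23.8  -1.7 -10.7] rv [ 1.000e-02 -2.402e+01  7.000e-02] t 12.2 F [-0.1 -0.1 -2.2]
pel [398. 177.] 53 [ 573. -197.  135.]
pel [385. 181.] 51 [ 565. -169.  134.]
pel [389. 199.] 58 [ 529. -177.  123.]
pel [402. 199.] 79 [ 529. -206.  120.]
pel [366. 240.] 40 [ 563. -169.  133.]
pel [375. 244.] 43 [ 572. -196.  134.]
pel [356. 250.] 44 [ 528. -175.  122.]
pel [363. 256.] 52 [ 529. -204.  119.]
```

View pics/m4.png

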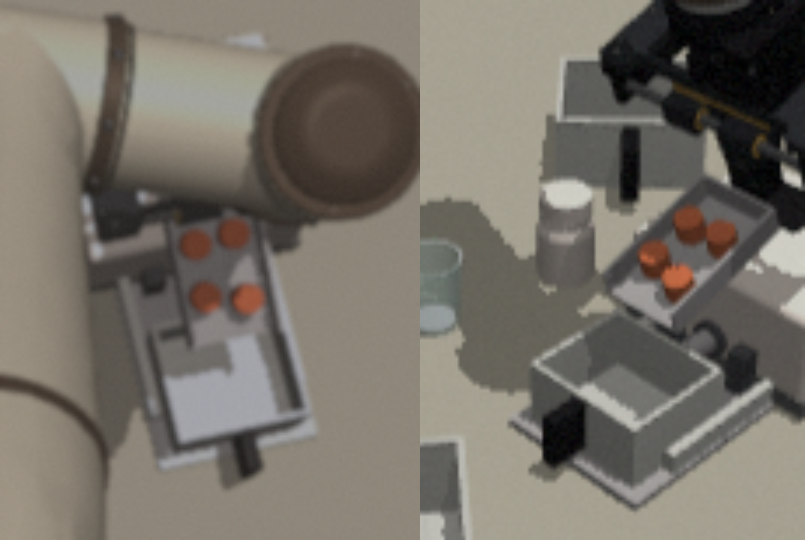

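The picture shows the tray tilted 18° with all four pellets still aboard. Its front edge is centred over the boat's rear half and clear of the housing. Next I work out the rows for tilting about the front edge.

Run:
```python
from h import *
s=sense(); p,R=np.array(s['tcp_pos']),np.array(s['ee_rot'])
seq=[(18,12,70),(18,12,62),(22,12,60),(26,12,58),(30,12,55),(34,12,52),(37,12,50),(39,12,48)]
for a in seq:
    q,Q=pourpose(*a); print(a,np.round(R.T@(q-p)*1000,1),np.degrees(Ro.from_matrix(R.T@Q).as_rotvec()).round(1)); p,R=q,Q
```

```text
(18, 12, 70) [10.4 -1.7 19.5] [ 0.  -0.   0.1]
(18, 12, 62) [2.5 0.  7.6] [0. 0. 0.]
(22, 12, 60) [ 0.1 -0.  -7.1] [-0. -4.  0.]
(26, 12, 58) [ 0.2  0.  -7.1] [ 0. -4.  0.]
(30, 12, 55) [ 0.8 -0.  -6.3] [ 0. -4. -0.]
(34, 12, 52) [ 1.   0.  -6.4] [ 0. -4.  0.]
(37, 12, 50) [ 0.7  0.  -5.1] [-0. -3. -0.]
(39, 12, 48) [ 0.9 -0.  -2.9] [ 0. -2.  0.]
```

Emit:
play_rows --steps '[{"ax":0,"ay":0,"az":0,"dx":5,"dy":-1,"dz":10,"claw":0},{"ax":0,"ay":0,"az":0,"dx":5,"dy":-1,"dz":10,"claw":0},{"ax":0,"ay":0,"az":0,"dx":2.5,"dy":0,"dz":7.5,"claw":0},{"ax":0,"ay":0,"az":0,"dx":0,"dy":0,"dz":0,"claw":0},{"ax":0,"ay":-4,"az":0,"dx":0,"dy":0,"dz":-7,"claw":0},{"ax":0,"ay":-4,"az":0,"dx":0,"dy":0,"dz":-7,"claw":0},{"ax":0,"ay":-4,"az":0,"dx":1,"dy":0,"dz":-6.5,"claw":0},{"ax":0,"ay":-4,"az":0,"dx":1,"dy":0,"dz":-6.5,"claw":0},{"ax":0,"ay":-3,"az":0,"dx":1,"dy":0,"dz":-5,"claw":0},{"ax":0,"ay":-2,"az":0,"dx":1,"dy":0,"dz":-3,"claw":0},{"ax":0,"ay":0,"az":0,"dx":0,"dy":0,"dz":0,"claw":0},{"ax":0,"ay":0,"az":0,"dx":0,"dy":0,"dz":0,"claw":0},{"ax":0,"ay":0,"az":0,"dx":0,"dy":0,"dz":0,"claw":0},{"ax":0,"ay":0,"az":0,"dx":0,"dy":0,"dz":0,"claw":0},{"ax":0,"ay":0,"az":0,"dx":0,"dy":0,"dz":0,"claw":0}]'

```text
time_s: 13.8
tcp_pos: [0.6096, -0.1769, 0.1189]
ee_rot: [[-0.761, -0.204, 0.616], [-0.159, 0.979, 0.128], [-0.629, -0.0, -0.777]]
wrist_force: [-0.2, -0.3, -1.0]
gripper_width: 0.135
gripper_force: 30.0
```

Run:
```python
from h import *
s=sense(); print(s['joints'].round(1),s['gripper_width'],s['moment'].round(2))
delta(*pourpose(39,12,48))
c=snap('top','t5'); pel(c); 
c2=snap('side','s5'); pel(c2,250,450,180,330)
cv2.imwrite('pics/m5.png',np.hstack([cv2.resize(c['frame'][100:280,320:460],None,fx=3,fy=3),cv2.resize(c2['frame'][180:330,290:400],None,fx=3.5,fy=3.6)]))
```

```text
[-13.1  16.6 -18.5 -40.7 -23.9 -32. ] 0.1349648295679183 [-0.28  1.47  0.01]
tcp [ 609.6 -176.9  118.9] d_tool [-0.6  0.1 -0.6] rv [ 0.05 -0.03  0.07] t 13.8 F [-0.2 -0.3 -1. ]
pel [403. 235.] 55 [ 467. -218.   31.]
pel [342. 290.] 26 [ 481. -190.   27.]
pel [350. 294.] 36 [ 487. -212.   26.]
```

View pics/m5.png

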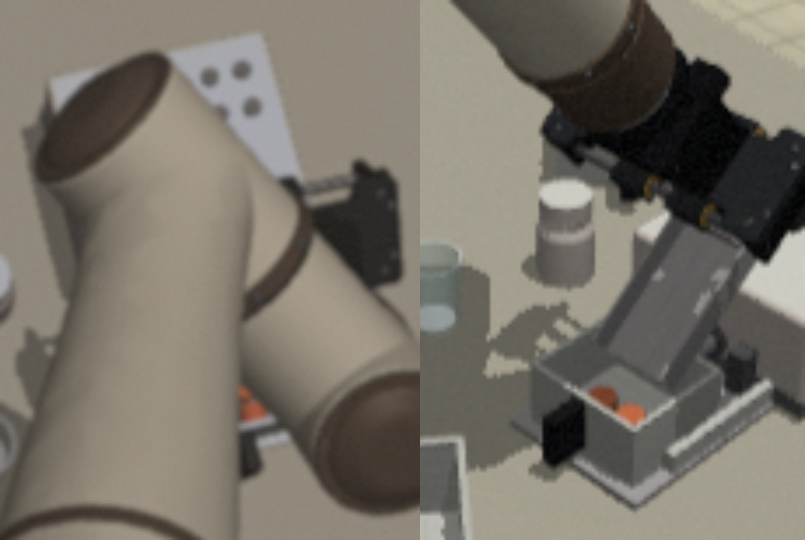

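All four have slid off. The side half shows an empty tray with pellets in the boat at about (600,400) and (632,412). I lift straight up, level off and check the boat.

Emit:
play_rows --steps '[{"ax":0,"ay":0,"az":0,"dx":-6,"dy":0,"dz":-8,"claw":0},{"ax":0,"ay":0,"az":0,"dx":-13,"dy":0,"dz":-16,"claw":0},{"ax":0,"ay":0,"az":0,"dx":-13,"dy":0,"dz":-16,"claw":0},{"ax":0,"ay":0,"az":0,"dx":-13,"dy":0,"dz":-16,"claw":0},{"ax":0,"ay":0,"az":0,"dx":-6,"dy":0,"dz":-8,"claw":0},{"ax":0,"ay":4,"az":0,"dx":0,"dy":0,"dz":0,"claw":0},{"ax":0,"ay":6,"az":0,"dx":0,"dy":0,"dz":0,"claw":0},{"ax":0,"ay":6,"az":0,"dx":0,"dy":0,"dz":0,"claw":0},{"ax":0,"ay":6,"az":0,"dx":0,"dy":0,"dz":0,"claw":0},{"ax":0,"ay":6,"az":0,"dx":0,"dy":0,"dz":0,"claw":0},{"ax":0,"ay":6,"az":0,"dx":0,"dy":0,"dz":0,"claw":0},{"ax":0,"ay":5,"az":0,"dx":0,"dy":0,"dz":0,"claw":0},{"ax":0,"ay":0,"az":0,"dx":0,"dy":0,"dz":0,"claw":0}]'

```text
time_s: 15.2
tcp_pos: [0.6106, -0.1765, 0.1988]
ee_rot: [[-0.979, -0.205, -0.002], [-0.205, 0.979, 0.0], [0.002, 0.001, -1.0]]
wrist_force: [-1.2, 0.8, -1.1]
gripper_width: 0.137
gripper_force: 30.0
```

Run:
```python
from h import *
s=sense(); print(s['joints'].round(1),s['gripper_width'])
delta([.606,.2483,.17],down(6.3))
pel(snap('top','t6')); print('side'); pel(snap('side','s6'),250,450,180,330)
```

```text
[ -1.6  23.2   2.   -0.  -68.9 -76.6] 0.1374194656259098
tcp [ 610.6 -176.5  198.8] d_tool [-82.4 416.7  29. ] rv [ 0.04 -0.1   5.51] t 15.2 F [-1.2  0.8 -1.1]
pel [402. 232.] 103 [ 479. -217.   29.]
pel [390. 231.] 52 [ 479. -190.   29.]
pel [392. 239.] 42 [ 459. -192.   30.]
side
pel [342. 290.] 28 [ 481. -189.   27.]
pel [350. 294.] 37 [ 487. -213.   27.]
```

Emit:
play_rows --steps '[{"ax":0,"ay":0,"az":0,"dx":-4,"dy":19,"dz":0,"claw":0},{"ax":0,"ay":0,"az":0,"dx":-7.5,"dy":38,"dz":0,"claw":0},{"ax":0,"ay":0,"az":0,"dx":-7.5,"dy":38,"dz":0,"claw":0},{"ax":0,"ay":0,"az":0,"dx":-7.5,"dy":38,"dz":0,"claw":0},{"ax":0,"ay":0,"az":0,"dx":-7.5,"dy":38,"dz":0,"claw":0},{"ax":0,"ay":0,"az":0,"dx":-7.5,"dy":38,"dz":0,"claw":0},{"ax":0,"ay":0,"az":0,"dx":-7.5,"dy":38,"dz":0,"claw":0},{"ax":0,"ay":0,"az":0,"dx":-7.5,"dy":38,"dz":0,"claw":0},{"ax":0,"ay":0,"az":0,"dx":-7.5,"dy":38,"dz":15,"claw":0},{"ax":0,"ay":0,"az":0,"dx":-7.5,"dy":38,"dz":25,"claw":0},{"ax":0,"ay":0,"az":0,"dx":-7.5,"dy":38,"dz":25,"claw":0},{"ax":0,"ay":0,"az":0,"dx":-3.5,"dy":18,"dz":25,"claw":0},{"ax":0,"ay":0,"az":3,"dx":0,"dy":0,"dz":25,"claw":0},{"ax":0,"ay":0,"az":2.5,"dx":0,"dy":0,"dz":25,"claw":0},{"ax":0,"ay":0,"az":0,"dx":0,"dy":0,"dz":20,"claw":0},{"ax":0,"ay":0,"az":0,"dx":0,"dy":0,"dz":10,"claw":0},{"ax":0,"ay":0,"az":0,"dx":0,"dy":0,"dz":10,"claw":0},{"ax":0,"ay":0,"az":0,"dx":0,"dy":0,"dz":5,"claw":0},{"ax":0,"ay":0,"az":0,"dx":0,"dy":0,"dz":0,"claw":0},{"ax":0,"ay":0,"az":0,"dx":0,"dy":0,"dz":0,"claw":0}]'

```text
time_s: 17.3
tcp_pos: [0.6053, 0.2479, 0.0168]
ee_rot: [[-0.994, -0.109, 0.001], [-0.109, 0.994, 0.001], [-0.002, 0.001, -1.0]]
wrist_force: [1.0, -0.5, -1.4]
gripper_width: 0.134
gripper_force: 30.0
```

Run:
```python
from h import *
delta([.606,.2483,-.0118],down(6.3)); print(sense()['gripper_width'])
c=snap('side','s7');P=cloud(c);f=c['frame'].astype(int)
m=np.zeros(f.shape[:2],bool);m[180:240,230:320]=1
m&=(P[...,0]>.46)&(P[...,0]<.59)&(P[...,1]>.19)&(P[...,1]<.29)&(P[...,2]>-.01)&(P[...,2]<.06)
print(m.sum()); 
for lo,hi in((.47,.49),(.5,.52),(.53,.55),(.56,.58)):
    q=P[m&(P[...,0]>lo)&(P[...,0]<hi)]; print(lo,np.percentile(q[:,2],[5,95]).round(4)*1000,np.percentile(q[:,1],[3,97]).round(3))
```

```text
tcp [605.3 247.9  16.8] d_tool [-0.7  0.3 28.6] rv [ 0.04  0.09 -0.06] t 17.3 F [ 1.  -0.5 -1.4]
0.1342323253336724
1059
0.47 [-3.3 45.3] [0.196 0.284]
0.5 [-3.6 46.8] [0.195 0.27 ]
0.53 [-3.4 47.4] [0.195 0.274]
0.56 [-4.  47.6] [0.191 0.278]
```

Emit:
play_rows --steps '[{"ax":0,"ay":0,"az":0,"dx":0,"dy":0,"dz":8,"claw":0},{"ax":0,"ay":0,"az":0,"dx":0,"dy":0,"dz":8,"claw":0},{"ax":0,"ay":0,"az":0,"dx":0,"dy":0,"dz":6,"claw":0},{"ax":0,"ay":0,"az":0,"dx":0,"dy":0,"dz":3,"claw":0},{"ax":0,"ay":0,"az":0,"dx":0,"dy":0,"dz":2,"claw":0},{"ax":0,"ay":0,"az":0,"dx":0,"dy":0,"dz":1,"claw":0},{"ax":0,"ay":0,"az":0,"dx":0,"dy":0,"dz":0,"claw":0},{"ax":0,"ay":0,"az":0,"dx":0,"dy":0,"dz":0,"claw":0}]'

```text
time_s: 18.15
tcp_pos: [0.6049, 0.2477, -0.0118]
ee_rot: [[-0.994, -0.109, 0.0], [-0.109, 0.994, 0.0], [-0.0, 0.0, -1.0]]
wrist_force: [-1.2, 0.7, -0.6]
gripper_width: 0.131
gripper_force: 30.0
```

Emit:
play_rows --steps '[{"ax":0,"ay":0,"az":0,"dx":0,"dy":0,"dz":0.5,"claw":60},{"ax":0,"ay":0,"az":0,"dx":0,"dy":0,"dz":0,"claw":60},{"ax":0,"ay":0,"az":0,"dx":0,"dy":0,"dz":0,"claw":60},{"ax":0,"ay":0,"az":0,"dx":0,"dy":0,"dz":0,"claw":60},{"ax":0,"ay":0,"az":0,"dx":0,"dy":0,"dz":0,"claw":60},{"ax":0,"ay":0,"az":0,"dx":0,"dy":0,"dz":-5,"claw":60},{"ax":0,"ay":0,"az":0,"dx":0,"dy":0,"dz":-20,"claw":60},{"ax":0,"ay":0,"az":0,"dx":0,"dy":0,"dz":-40,"claw":60},{"ax":0,"ay":0,"az":0,"dx":0,"dy":0,"dz":-40,"claw":60},{"ax":0,"ay":0,"az":0,"dx":0,"dy":0,"dz":-40,"claw":60},{"ax":0,"ay":0,"az":0,"dx":0,"dy":0,"dz":0,"claw":60}]'

```text
time_s: 19.25
tcp_pos: [0.6086, 0.2496, 0.1405]
ee_rot: [[-0.994, -0.11, 0.013], [-0.11, 0.994, 0.007], [-0.013, 0.005, -1.0]]
wrist_force: [-0.2, 0.3, 0.3]
gripper_width: 0.685
gripper_force: 0.0
```

Run:
```python
from h import *
c=snap('top','t8');P=cloud(c);Z=P[...,2]
def rect(nm,m):
    q=P[m]; q=q[~np.isnan(q[:,0])]; r=cv2.minAreaRect((q[:,:2]*1000).astype(np.float32)); print(nm,m.sum(),[np.round(x,1) for x in r],np.percentile(q[:,2],[3,50,97]).round(3))
box=lambda x0,x1,y0,y1,z0,z1:(P[...,0]>x0)&(P[...,0]<x1)&(P[...,1]>y0)&(P[...,1]<y1)&(Z>z0)&(Z<z1)
rect('boat',box(.40,.56,-.27,-.13,.045,.066)); rect('decoy',box(.2,.41,-.4,-.1,.02,.1)); rect('house',box(.55,.8,-.3,-.05,.075,.1)); rect('tray',box(.46,.64,.19,.30,.008,.06))
pel(c)
s=sense(); print('w',s['gripper_width'])
delta(np.append(bxy(-61,0),.11),down(11.7))
snap('side','s8')
```

```text
boat 525 [array([ 477.1, -204.4]), array([122.5, 101.8]), np.float64(11.9)] [0.046 0.055 0.06 ]
decoy 1219 [array([ 262. , -234.5]), array([131.1, 146. ]), np.float64(62.8)] [0.024 0.062 0.069]
house 4892 [array([ 658.3, -165.9]), array([152.4, 171.3]), np.float64(11.9)] [0.08  0.086 0.091]
tray 468 [array([549.5, 239.7]), array([145.8,  67.2]), np.float64(6.0)] [0.008 0.022 0.047]
pel [402. 232.] 104 [ 479. -217.   30.]
pel [390. 231.] 65 [ 479. -190.   28.]
pel [392. 239.] 42 [ 459. -192.   32.]
w 0.6847355424812406
tcp [606.6 248.8 136.9] d_tool [ 223.1 -440.4   23.6] rv [ 0.2   0.45 -5.45] t 19.3 F [-0.6  0.8 -0.5]
```

Emit:
play_rows --steps '[{"ax":0,"ay":0,"az":0,"dx":20.3,"dy":-40,"dz":0,"claw":60},{"ax":0,"ay":0,"az":0,"dx":20.3,"dy":-40,"dz":0,"claw":60},{"ax":0,"ay":0,"az":0,"dx":20.3,"dy":-40,"dz":0,"claw":60},{"ax":0,"ay":0,"az":0,"dx":20.3,"dy":-40,"dz":0,"claw":60},{"ax":0,"ay":0,"az":0,"dx":20.3,"dy":-40,"dz":0,"claw":60},{"ax":0,"ay":0,"az":0,"dx":20.3,"dy":-40,"dz":0,"claw":60},{"ax":0,"ay":0,"az":0,"dx":20.3,"dy":-40,"dz":0,"claw":60},{"ax":0,"ay":0,"az":0,"dx":20.3,"dy":-40,"dz":0,"claw":60},{"ax":0,"ay":0,"az":0,"dx":20.3,"dy":-40,"dz":0,"claw":60},{"ax":0,"ay":0,"az":0,"dx":20.3,"dy":-40,"dz":0,"claw":60},{"ax":0,"ay":0,"az":0,"dx":20.3,"dy":-40,"dz":0,"claw":60},{"ax":0,"ay":0,"az":-2.7,"dx":0,"dy":0,"dz":10,"claw":60},{"ax":0,"ay":0,"az":-2.7,"dx":0,"dy":0,"dz":15,"claw":60},{"ax":0,"ay":0,"az":0,"dx":0,"dy":0,"dz":0,"claw":60},{"ax":0,"ay":0,"az":0,"dx":0,"dy":0,"dz":0,"claw":60}]'

```text
time_s: 20.85
tcp_pos: [0.4298, -0.2139, 0.1067]
ee_rot: [[-0.98, -0.201, -0.002], [-0.201, 0.98, 0.0], [0.002, 0.001, -1.0]]
wrist_force: [0.1, 0.3, -0.5]
gripper_width: 0.687
gripper_force: 0.0
```

Run:
```python
from h import *
delta(np.append(bxy(-61,0),-.001),down(11.8))
c=snap('wrist','w9'); g=c['range_z']
v,u=np.mgrid[0:480,0:640]; x,y=u-c['cx'],v-c['cy']; r=np.hypot(x,y)+1e-9; t=r/c['fx']
X=np.stack([x/r*np.tan(t),y/r*np.tan(t),np.ones_like(r)],-1)*g[...,None]
P=X@np.array(c['rotation']).T+np.array(c['xyz'])
a=np.radians(11.8); R=np.array([[np.cos(a),np.sin(a)],[-np.sin(a),np.cos(a)]])
B=(P[...,:2]-BO)@R.T*1000
m=(B[...,0]>-95)&(B[...,0]<-48)&(abs(B[...,1])<35)&(P[...,2]>.04)&(P[...,2]<.07)
q=B[m]; print('tab top in boat frame',m.sum(),np.percentile(q,[2,50,98],axis=0).round(1).tolist(),np.median(P[m][:,2]))
for x0 in(-74,-68,-62,-56): k=m&(abs(B[...,0]-x0)<3); print(x0,np.percentile(B[k][:,1],[3,97]).round(1),np.median(P[k][:,2]).round(4))
cv2.imwrite('pics/w9.png',c['frame'][100:430,60:600])
```

```text
tcp [ 429.8 -213.9  106.7] d_tool [ -3.5  -0.  107.7] rv [ 0.04 -0.14 -0.21] t 20.85 F [ 0.1  0.3 -0.5]
tab top in boat frame 816 [[-77.2, -3.6], [-64.6, 1.9], [-48.8, 7.9]] 0.053859893958651886
-74 [-3.5  7.9] 0.0536
-68 [-3.5  7.9] 0.0539
-62 [-3.6  7.9] 0.0539
-56 [-3.6  7.9] 0.0539
```

View pics/w9.png

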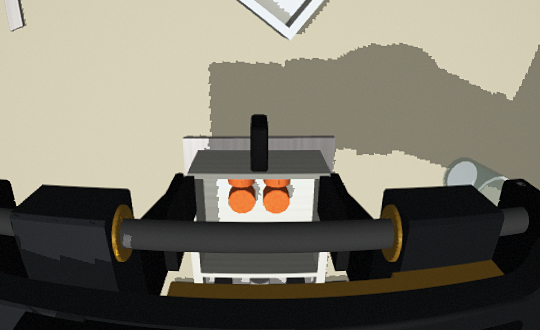

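The wrist picture shows the four pellets in the boat at about (258,195) and the tab at (259,140), between the fingers. The tab centre is 2 mm to +y of the nominal and its top is at 54 mm. I descend with that correction.

Emit:
play_rows --steps '[{"ax":0,"ay":0,"az":0,"dx":-3.5,"dy":2,"dz":20,"claw":60},{"ax":0,"ay":0,"az":0,"dx":0,"dy":0,"dz":25,"claw":60},{"ax":0,"ay":0,"az":0,"dx":0,"dy":0,"dz":25,"claw":60},{"ax":0,"ay":0,"az":0,"dx":0,"dy":0,"dz":20,"claw":60},{"ax":0,"ay":0,"az":0,"dx":0,"dy":0,"dz":12,"claw":60},{"ax":0,"ay":0,"az":0,"dx":0,"dy":0,"dz":6,"claw":60},{"ax":0,"ay":0,"az":0,"dx":0,"dy":0,"dz":0,"claw":60},{"ax":0,"ay":0,"az":0,"dx":0,"dy":0,"dz":0,"claw":60}]'

```text
time_s: 21.7
tcp_pos: [0.4343, -0.2113, 0.0001]
ee_rot: [[-0.979, -0.202, 0.001], [-0.202, 0.979, -0.0], [-0.001, -0.001, -1.0]]
wrist_force: [0.0, 0.2, 0.7]
gripper_width: 0.692
gripper_force: 0.0
```

Emit:
play_rows --steps '[{"ax":0,"ay":0,"az":0,"dx":0,"dy":0,"dz":0,"claw":0},{"ax":0,"ay":0,"az":0,"dx":0,"dy":0,"dz":0,"claw":0},{"ax":0,"ay":0,"az":0,"dx":0,"dy":0,"dz":0,"claw":0},{"ax":0,"ay":0,"az":0,"dx":0,"dy":0,"dz":0,"claw":0},{"ax":0,"ay":0,"az":0,"dx":0,"dy":0,"dz":0,"claw":0},{"ax":0,"ay":0,"az":0,"dx":0,"dy":0,"dz":0,"claw":0},{"ax":0,"ay":0,"az":0,"dx":0,"dy":0,"dz":0,"claw":0},{"ax":0,"ay":0,"az":0,"dx":0,"dy":0,"dz":0,"claw":0},{"ax":0,"ay":0,"az":0,"dx":0,"dy":0,"dz":0,"claw":0},{"ax":0,"ay":0,"az":0,"dx":0,"dy":0,"dz":0,"claw":0}]'

```text
time_s: 22.7
tcp_pos: [0.4335, -0.2113, -0.0006]
ee_rot: [[-0.979, -0.202, -0.0], [-0.202, 0.979, -0.0], [0.0, 0.0, -1.0]]
wrist_force: [0.4, 0.3, -0.4]
gripper_width: 0.133
gripper_force: 30.0
```

Emit:
play_rows --steps '[{"ax":0,"ay":0,"az":0,"dx":-2,"dy":0,"dz":0,"claw":0},{"ax":0,"ay":0,"az":0,"dx":-4,"dy":0,"dz":0,"claw":0},{"ax":0,"ay":0,"az":0,"dx":-4,"dy":0,"dz":0,"claw":0},{"ax":0,"ay":0,"az":0,"dx":-4,"dy":0,"dz":0,"claw":0},{"ax":0,"ay":0,"az":0,"dx":-4,"dy":0,"dz":0,"claw":0},{"ax":0,"ay":0,"az":0,"dx":-2,"dy":0,"dz":0,"claw":0},{"ax":0,"ay":0,"az":0,"dx":0,"dy":0,"dz":0,"claw":0},{"ax":0,"ay":0,"az":0,"dx":0,"dy":0,"dz":0,"claw":0}]'

```text
time_s: 23.5
tcp_pos: [0.4538, -0.2072, -0.0006]
ee_rot: [[-0.979, -0.202, 0.001], [-0.202, 0.979, -0.0], [-0.001, -0.0, -1.0]]
wrist_force: [1.0, 0.8, -1.1]
gripper_width: 0.132
gripper_force: 30.0
```

Emit:
play_rows --steps '[{"ax":0,"ay":0,"az":0,"dx":-2,"dy":0,"dz":0,"claw":0},{"ax":0,"ay":0,"az":0,"dx":-2,"dy":0,"dz":0,"claw":0},{"ax":0,"ay":0,"az":0,"dx":-2,"dy":0,"dz":0,"claw":0},{"ax":0,"ay":0,"az":0,"dx":-1,"dy":0,"dz":0,"claw":0},{"ax":0,"ay":0,"az":0,"dx":0,"dy":0,"dz":0,"claw":0},{"ax":0,"ay":0,"az":0,"dx":0,"dy":0,"dz":0,"claw":0}]'

```text
time_s: 24.1
tcp_pos: [0.4568, -0.2061, -0.0006]
ee_rot: [[-0.98, -0.2, -0.006], [-0.201, 0.98, 0.0], [0.006, 0.002, -1.0]]
wrist_force: [-6.2, -2.6, 7.3]
gripper_width: 0.134
gripper_force: 30.0
```

Emit:
play_rows --steps '[{"ax":0,"ay":0,"az":0,"dx":-1.5,"dy":0,"dz":-0.5,"claw":0},{"ax":0,"ay":0,"az":0,"dx":-1.5,"dy":0,"dz":-0.5,"claw":0},{"ax":0,"ay":0,"az":0,"dx":-1,"dy":0,"dz":0,"claw":0},{"ax":0,"ay":0,"az":0,"dx":0,"dy":0,"dz":0,"claw":0},{"ax":0,"ay":0,"az":0,"dx":0,"dy":0,"dz":0,"claw":0},{"ax":0,"ay":0,"az":0,"dx":0,"dy":0,"dz":0,"claw":0}]'

```text
time_s: 24.7
tcp_pos: [0.4598, -0.2051, -0.0006]
ee_rot: [[-0.98, -0.2, -0.008], [-0.2, 0.98, 0.001], [0.007, 0.003, -1.0]]
wrist_force: [-5.9, -3.2, 0.8]
gripper_width: 0.138
gripper_force: 30.0
```

Run:
```python
from h import *
s=sense(); print(s['tcp_pos'].round(4),s['wrist_force'].round(1),s['moment'].round(2),s['joint_velocities'].round(2))
for n in('side',):
    c=snap(n,'s10');P=cloud(c)
    a=np.radians(11.9); R=np.array([[np.cos(a),np.sin(a)],[-np.sin(a),np.cos(a)]])
    A=(P[...,:2]-np.array([.5263,-.1937]))@R.T*1000; z=P[...,2]*1000
    for nm,m in(('rim>',(abs(A[...,1])<60)&(A[...,0]>-90)&(A[...,0]<60)&(z>50)&(z<60)),('stops',(abs(A[...,1])<50)&(A[...,0]>20)&(A[...,0]<62)&(z>36)&(z<45))):
        print(nm,m.sum(),np.percentile(A[m],[2,98],axis=0).round(1).tolist())
    cv2.imwrite('pics/m10.png',cv2.resize(c['frame'][210:350,290:430],None,fx=4,fy=4,interpolation=cv2.INTER_CUBIC))
```

```text
[ 0.4598 -0.2051 -0.0006] [-5.9 -3.2  0.8] [-0.8   1.47 -0.15] [-0.05  0.07 -0.02 -0.02  0.06 -0.06]
rim> 130 [[-84.2, -53.4], [59.9, 33.7]]
stops 65 [[22.4, -48.9], [61.4, 36.5]]
```

View pics/m10.png

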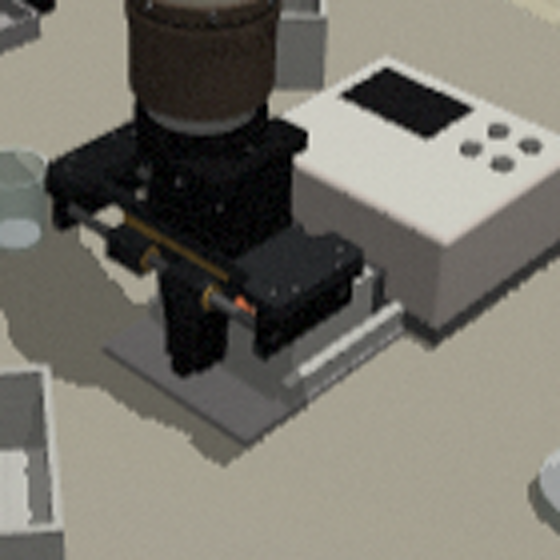

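The picture shows the gripper on the tab and the boat's side wall still short of the stop block at (375,290). Force along the push is about 6.4 N, and travel is 27 mm of the roughly 34 mm needed. I keep pushing.

Emit:
play_rows --steps '[{"ax":0,"ay":0,"az":0,"dx":-1.5,"dy":0,"dz":0,"claw":0},{"ax":0,"ay":0,"az":0,"dx":-1.5,"dy":0,"dz":-0.3,"claw":0},{"ax":0,"ay":0,"az":0,"dx":-1.5,"dy":0,"dz":0,"claw":0},{"ax":0,"ay":0,"az":0,"dx":0,"dy":0,"dz":0,"claw":0},{"ax":0,"ay":0,"az":0,"dx":0,"dy":0,"dz":0,"claw":0},{"ax":0,"ay":0,"az":0,"dx":0,"dy":0,"dz":0,"claw":0}]'

```text
time_s: 25.35
tcp_pos: [0.4632, -0.2043, -0.0006]
ee_rot: [[-0.98, -0.199, -0.01], [-0.199, 0.98, 0.001], [0.009, 0.003, -1.0]]
wrist_force: [-6.1, -2.7, 0.7]
gripper_width: 0.138
gripper_force: 30.0
```

Emit:
play_rows --steps '[{"ax":0,"ay":0,"az":0,"dx":-1,"dy":0,"dz":0,"claw":0},{"ax":0,"ay":0,"az":0,"dx":-1,"dy":0,"dz":0,"claw":0},{"ax":0,"ay":0,"az":0,"dx":0,"dy":0,"dz":0,"claw":0},{"ax":0,"ay":0,"az":0,"dx":0,"dy":0,"dz":0,"claw":0},{"ax":0,"ay":0,"az":0,"dx":0,"dy":0,"dz":0,"claw":0}]'

```text
time_s: 25.85
tcp_pos: [0.4646, -0.2039, -0.0006]
ee_rot: [[-0.98, -0.199, -0.011], [-0.199, 0.98, 0.001], [0.01, 0.004, -1.0]]
wrist_force: [-8.0, -2.7, 1.9]
gripper_width: 0.137
gripper_force: 30.0
```

Emit:
play_rows --steps '[{"ax":0,"ay":0,"az":0,"dx":-1,"dy":0,"dz":0,"claw":0},{"ax":0,"ay":0,"az":0,"dx":-1,"dy":0,"dz":0,"claw":0},{"ax":0,"ay":0,"az":0,"dx":0,"dy":0,"dz":0,"claw":0},{"ax":0,"ay":0,"az":0,"dx":0,"dy":0,"dz":0,"claw":0},{"ax":0,"ay":0,"az":0,"dx":0,"dy":0,"dz":0,"claw":0}]'

```text
time_s: 26.35
tcp_pos: [0.4661, -0.2035, -0.0006]
ee_rot: [[-0.98, -0.199, -0.012], [-0.199, 0.98, 0.001], [0.011, 0.004, -1.0]]
wrist_force: [-8.4, -3.2, 1.9]
gripper_width: 0.137
gripper_force: 30.0
```

Emit:
play_rows --steps '[{"ax":0,"ay":0,"az":0,"dx":-1,"dy":0,"dz":0,"claw":0},{"ax":0,"ay":0,"az":0,"dx":-1,"dy":0,"dz":0,"claw":0},{"ax":0,"ay":0,"az":0,"dx":0,"dy":0,"dz":0,"claw":0},{"ax":0,"ay":0,"az":0,"dx":0,"dy":0,"dz":0,"claw":0},{"ax":0,"ay":0,"az":0,"dx":0,"dy":0,"dz":0,"claw":0}]'

```text
time_s: 26.85
tcp_pos: [0.4668, -0.2033, -0.0006]
ee_rot: [[-0.98, -0.199, -0.014], [-0.199, 0.98, 0.001], [0.014, 0.004, -1.0]]
wrist_force: [-10.3, -4.5, 5.0]
gripper_width: 0.138
gripper_force: 30.0
```

Emit:
play_rows --steps '[{"ax":0,"ay":0,"az":0,"dx":-1,"dy":0,"dz":-0.3,"claw":0},{"ax":0,"ay":0,"az":0,"dx":-1,"dy":0,"dz":0,"claw":0},{"ax":0,"ay":0,"az":0,"dx":0,"dy":0,"dz":0,"claw":0},{"ax":0,"ay":0,"az":0,"dx":0,"dy":0,"dz":0,"claw":0},{"ax":0,"ay":0,"az":0,"dx":0,"dy":0,"dz":0,"claw":0}]'

```text
time_s: 27.35
tcp_pos: [0.4667, -0.2033, -0.0006]
ee_rot: [[-0.98, -0.198, -0.018], [-0.198, 0.98, 0.001], [0.018, 0.005, -1.0]]
wrist_force: [-12.9, -8.2, 5.0]
gripper_width: 0.133
gripper_force: 30.0
```

Emit:
play_rows --steps '[{"ax":0,"ay":0,"az":0,"dx":-1,"dy":0,"dz":-0.3,"claw":0},{"ax":0,"ay":0,"az":0,"dx":-1,"dy":0,"dz":0,"claw":0},{"ax":0,"ay":0,"az":0,"dx":0,"dy":0,"dz":0,"claw":0},{"ax":0,"ay":0,"az":0,"dx":0,"dy":0,"dz":0,"claw":0},{"ax":0,"ay":0,"az":0,"dx":0,"dy":0,"dz":0,"claw":0}]'

```text
time_s: 27.85
tcp_pos: [0.4668, -0.2031, -0.0007]
ee_rot: [[-0.98, -0.198, -0.022], [-0.198, 0.98, 0.002], [0.021, 0.006, -1.0]]
wrist_force: [-16.6, -8.8, 5.9]
gripper_width: 0.133
gripper_force: 30.0
```

Run:
```python
from h import *
s=sense(); a=np.radians(11.8);R=np.array([[np.cos(a),np.sin(a),0],[-np.sin(a),np.cos(a),0],[0,0,1]])
print('F an',(R@s['wrist_force']).round(2),'M an',(R@s['moment']).round(3),np.degrees(np.arctan2(-s['ee_rot'][0,1],s['ee_rot'][1,1])))
for n in('top','side'):
    c=snap(n,n[0]+'11');P=cloud(c); pel(c)
    if n=='top':
        q=P[(P[...,2]>.075)&(P[...,2]<.1)&(P[...,0]>.57)&(P[...,0]<.76)&(P[...,1]>-.3)&(P[...,1]<-.03)]; print(len(q),cv2.minAreaRect((q[:,:2]*1000).astype(np.float32)))
c=load('t11'); d=load('s11')
cv2.imwrite('pics/m11.png',np.hstack([cv2.resize(c['frame'][150:270,340:440],None,fx=4,fy=4,interpolation=cv2.INTER_CUBIC),cv2.resize(d['frame'][240:330,310:390],None,fx=5,fy=5.334,interpolation=cv2.INTER_CUBIC)]))
```

```text
F an [-18.05  -5.23   5.87] M an [-1.801  4.873 -0.076] 11.424490791996528
4220 ((658.7510375976562, -165.69302368164062), (148.5879669189453, 170.56373596191406), 12.008942604064941)
pel [226. 135.] 375 [616. 876.  77.]
pel [353. 284.] 10 [ 516. -187.   28.]
```

View pics/m11.png

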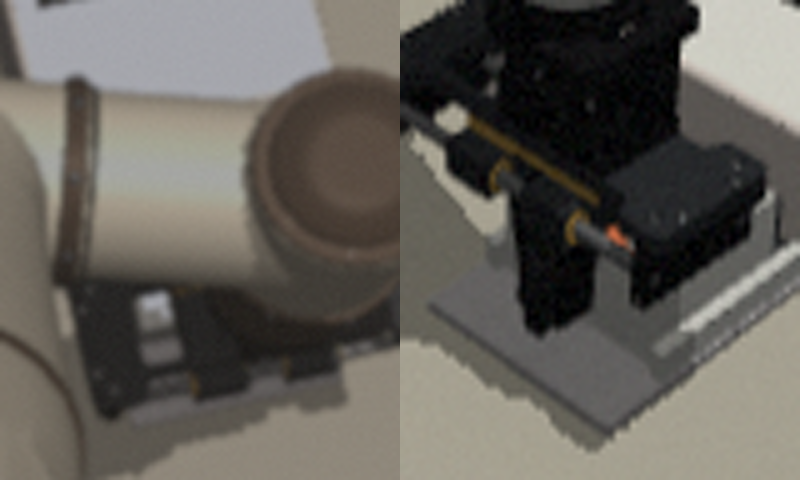

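The boat is against the stops: position no longer advances and the force is 18 N. But there is a 5 N side load, and the boat is yawed about 0.5° from the housing. I relieve both so that it seats on both stops.

Emit:
play_rows --steps '[{"ax":0,"ay":0,"az":0,"dx":0,"dy":-0.5,"dz":0,"claw":0},{"ax":0,"ay":0,"az":-0.2,"dx":0,"dy":-0.5,"dz":0,"claw":0},{"ax":0,"ay":0,"az":-0.2,"dx":0,"dy":-0.5,"dz":0,"claw":0},{"ax":0,"ay":0,"az":-0.1,"dx":0,"dy":-0.5,"dz":0,"claw":0},{"ax":0,"ay":0,"az":0,"dx":0,"dy":-0.5,"dz":0,"claw":0},{"ax":0,"ay":0,"az":0,"dx":0,"dy":0,"dz":0,"claw":0},{"ax":0,"ay":0,"az":0,"dx":0,"dy":0,"dz":0,"claw":0},{"ax":0,"ay":0,"az":0,"dx":0,"dy":0,"dz":0,"claw":0}]'

```text
time_s: 28.75
tcp_pos: [0.4675, -0.2044, -0.0007]
ee_rot: [[-0.978, -0.207, -0.022], [-0.207, 0.978, 0.003], [0.021, 0.007, -1.0]]
wrist_force: [-15.1, -2.3, 7.7]
gripper_width: 0.132
gripper_force: 30.0
```

```bash
cat > f.py <<'E'
from h import *
s=sense(); a=np.radians(11.9);R=np.array([[np.cos(a),np.sin(a),0],[-np.sin(a),np.cos(a),0],[0,0,1]])
print('F an',(R@s['wrist_force']).round(2),'M an',(R@s['moment']).round(3),'yaw',np.degrees(np.arctan2(-s['ee_rot'][0,1],s['ee_rot'][1,1])).round(2),'tcp an',(R[:2,:2]@(s['tcp_pos'][:2]-[.5263,-.1937])*1000).round(2),s['time_s'],s['gripper_force'])
E
python3 f.py
```

```text
F an [-15.23   0.87   7.72] M an [-0.132  4.356  0.123] yaw 11.96 tcp an [-59.77   1.62] 28.75 30.003664856440082
```

Emit:
play_rows --steps '[{"ax":0,"ay":-0.4,"az":0,"dx":0,"dy":0,"dz":0,"claw":0},{"ax":0,"ay":-0.4,"az":0,"dx":0,"dy":0,"dz":0,"claw":0},{"ax":0,"ay":-0.4,"az":0,"dx":-0.5,"dy":0,"dz":0,"claw":0},{"ax":0,"ay":0,"az":0,"dx":-0.5,"dy":0,"dz":0,"claw":0},{"ax":0,"ay":0,"az":0,"dx":0,"dy":0,"dz":0,"claw":0},{"ax":0,"ay":0,"az":0,"dx":0,"dy":0,"dz":0,"claw":0},{"ax":0,"ay":0,"az":0,"dx":0,"dy":0,"dz":0,"claw":0}]'

```text
time_s: 29.45
tcp_pos: [0.4685, -0.2042, -0.0007]
ee_rot: [[-0.978, -0.207, -0.001], [-0.207, 0.978, 0.007], [-0.0, 0.007, -1.0]]
wrist_force: [-14.1, -2.0, 8.3]
gripper_width: 0.135
gripper_force: 30.0
```

```bash
python3 f.py; python3 -c "
from h import *
print(sense()['ee_rot'].round(3).tolist())"
```

```text
F an [-14.25   0.93   8.25] M an [-0.206  4.541  0.011] yaw 11.96 tcp an [-58.73   1.62] 29.45 29.99910988712145
[[-0.978, -0.207, -0.001], [-0.207, 0.978, 0.007], [-0.0, 0.007, -1.0]]
```

Emit:
play_rows --steps '[{"ax":0,"ay":0,"az":0,"dx":-0.7,"dy":0,"dz":-0.6,"claw":0},{"ax":0,"ay":0,"az":0,"dx":-0.7,"dy":0,"dz":-0.6,"claw":0},{"ax":0,"ay":0,"az":0,"dx":-0.6,"dy":0,"dz":0,"claw":0},{"ax":0,"ay":0,"az":0,"dx":0,"dy":0,"dz":0,"claw":0},{"ax":0,"ay":0,"az":0,"dx":0,"dy":0,"dz":0,"claw":0},{"ax":0,"ay":0,"az":0,"dx":0,"dy":0,"dz":0,"claw":0},{"ax":0,"ay":0,"az":0,"dx":0,"dy":0,"dz":0,"claw":0}]'

```text
time_s: 30.15
tcp_pos: [0.4684, -0.2042, -0.0007]
ee_rot: [[-0.978, -0.206, -0.005], [-0.206, 0.978, 0.007], [0.004, 0.008, -1.0]]
wrist_force: [-16.0, -6.3, 1.6]
gripper_width: 0.136
gripper_force: 30.0
```

```bash
python3 f.py; python3 -c "
from h import *
print(sense()['ee_rot'].round(3).tolist())"
```

```text
F an [-16.92  -2.9    1.56] M an [-1.192  5.008  0.033] yaw 11.91 tcp an [-58.84   1.71] 30.15 30.010008950343945
[[-0.978, -0.206, -0.005], [-0.206, 0.978, 0.007], [0.004, 0.008, -1.0]]
```

Emit:
play_rows --steps '[{"ax":0,"ay":0,"az":0,"dx":0,"dy":-0.4,"dz":0,"claw":0},{"ax":0,"ay":0,"az":0,"dx":0,"dy":-0.4,"dz":0,"claw":0},{"ax":0,"ay":0,"az":0,"dx":0,"dy":0,"dz":0,"claw":0},{"ax":0,"ay":0,"az":0,"dx":0,"dy":0,"dz":0,"claw":0},{"ax":0,"ay":0,"az":0,"dx":0,"dy":0,"dz":0,"claw":0},{"ax":0,"ay":0,"az":0,"dx":0,"dy":0,"dz":0,"claw":0},{"ax":0,"ay":0,"az":0,"dx":0,"dy":0,"dz":0,"claw":0},{"ax":0,"ay":0,"az":0,"dx":0,"dy":0,"dz":0,"claw":0}]'

```text
time_s: 30.95
tcp_pos: [0.4684, -0.2042, -0.0007]
ee_rot: [[-0.978, -0.206, -0.006], [-0.206, 0.978, 0.008], [0.004, 0.009, -1.0]]
wrist_force: [-16.8, -2.3, 3.9]
gripper_width: 0.136
gripper_force: 30.0
```

```bash
python3 f.py
```

```text
F an [-16.89   1.16   3.89] M an [-0.144  4.833  0.014] yaw 11.91 tcp an [-58.85   1.67] 30.95 30.02121850848198
```

The push is steady at 17 N with almost no side load or yaw moment, and the position isn't changing.

```bash
python3 -c "
from station import *
print(finish_job())"
```

```text
the job is handed in; nothing more can be done
None
```

Job handed in at about 31 s: all four pellets are in the boat, the empty tray is back flat on the bench, and the gripper is holding the boat on the stops with a steady push of about 17 N; contact with both stops is judged from force, yaw and no further travel, since the arm hid them from the cameras.

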